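# Make the sweatband punching jig ready for the hammer

### The job

Make the punching jig ready for the hammer: lay the leather strap flat between the dowels of the nest, then swing the blue guide arm over it by its black knob until the hole in the arm lines up with the hole in the base, and push the black-gripped locking pin down through both until its collar rests on the arm. Only once the arm is pinned, push every coloured punch that stands in the wooden stand down into the guide tube with the collar of its own colour until it rests on the strap. Leave the other things on the bench where they are.

Things in the scene. Friction and masses are not known exactly. Their poses are not given: they have to be found in the camera images.
- strap_center (a point): centre of the loose strap of brown sweatband leather: stiff, flat, 32 mm wide, 119 mm long (its y axis, z up), 4 to 9 mm thick (it tapers); the point lies 4.5 mm above its underside. Weighs about 50 g
- jig: the punching jig, fixed: grey base plate 226 x 76 x 14 mm. Origin on the underside near the middle; x runs along the plate towards the arm's pivot, z up. Its nest is a white nylon pad, top 17 mm above the bench, between six steel dowels 11 mm higher than the pad: two on each long side, 44 mm either way from the middle, and one at each end; the strap has 3 mm of play each way
- nest_center (a point): where the centre of the strap belongs: on the middle of the nest, 21.5 mm above the bench, with the strap's length along the jig's x axis (either way round)
- pivot (a point): on the vertical axis about which the guide arm swings, 40 mm above the bench. It is 84 mm from the middle of the nest along the jig's +x
- base_hole (a point): centre of the mouth of the locking hole in the steel boss at the free end of the base plate: bore 13 mm, mouth 33 mm above the bench, 32 mm deep, 168 mm from the pivot along the jig's -x
- guide_arm (a joint): guide arm, rad: 0 when it lies over the nest with both locking holes in line; grows counter-clockwise seen from above as it swings clear. Range -0.4 to 1.9, no stop or detent at 0; it stays where it is left (about 1.5 N at the knob moves it). The arm is a blue plate 31 mm wide, from 34 to 46 mm above the bench, reaching 211 mm from the pivot
- knob (a point): middle of the upright black knob at the end of the guide arm, 75 mm above the bench: 22 mm across, from 58 to 92 mm above the bench, 198 mm from the pivot
- guide_hole (a point): centre of the top of the steel bush of the locking hole in the guide arm: bore 13 mm, 50 mm above the bench, 168 mm from the pivot
- rack: fixed wooden stand, 148 x 46 x 55 mm, with five 12 mm bores in a row along its x axis, 30 mm apart, 44 mm deep; the punches and the locking pin stand in it in any order. Origin at the centre of its underside, z up
- lock_pin_center (a point): middle of the black grip of the locking pin, 74 mm above its tip, z along the pin away from the tip. Grip 19 mm across, from 56 to 92 mm above the tip; underside of its collar (21 mm across) 45 mm above the tip; shank 10 mm, nose tapered over 12 mm to 5 mm. Home, the collar rests on the arm's bush and the tip is 5 mm above the bench. About 90 g
- lock_pin_tip (a point): tip (lower end) of the locking pin
- punch_red_center (a point): middle of the red grip of the red punch, 100 mm above its tip, z along the punch away from the tip: 124 mm long, grip 18 mm across from 83 to 117 mm above the tip, steel striking end above it, shank 10 mm, tapered to 7 mm at the tip. Resting on the strap in the jig its tip is 21 to 26 mm above the bench. About 90 g. May be absent
- tube_red (a point): centre of the mouth of the guide tube with the red collar on the guide arm: steel, 21 mm outside (collar 26 mm), bore 13 mm, open below, mouth 72 mm above the bench, 39 mm from the pivot
- punch_yellow_center (a point): middle of the yellow grip of the yellow punch, 100 mm above its tip, z along the punch away from the tip: 124 mm long, grip 18 mm across from 83 to 117 mm above the tip, steel striking end above it, shank 10 mm, tapered to 7 mm at the tip. Resting on the strap in the jig its tip is 21 to 26 mm above the bench. About 90 g. May be absent
- tube_yellow (a point): centre of the mouth of the guide tube with the yellow collar on the guide arm: steel, 21 mm outside (collar 26 mm), bore 13 mm, open below, mouth 72 mm above the bench, 69 mm from the pivot
- punch_green_center (a point): middle of the green grip of the green punch, 100 mm above its tip, z along the punch away from the tip: 124 mm long, grip 18 mm across from 83 to 117 mm above the tip, steel striking end above it, shank 10 mm, tapered to 7 mm at the tip. Resting on the strap in the jig its tip is 21 to 26 mm above the bench. About 90 g. May be absent
- tube_green (a point): centre of the mouth of the guide tube with the green collar on the guide arm: steel, 21 mm outside (collar 26 mm), bore 13 mm, open below, mouth 72 mm above the bench, 99 mm from the pivot
- punch_blue_center (a point): middle of the blue grip of the blue punch, 100 mm above its tip, z along the punch away from the tip: 124 mm long, grip 18 mm across from 83 to 117 mm above the tip, steel striking end above it, shank 10 mm, tapered to 7 mm at the tip. Resting on the strap in the jig its tip is 21 to 26 mm above the bench. About 90 g. May be absent
- tube_blue (a point): centre of the mouth of the guide tube with the blue collar on the guide arm: steel, 21 mm outside (collar 26 mm), bore 13 mm, open below, mouth 72 mm above the bench, 129 mm from the pivot
- tack_hammer: small tack hammer lying at the back, a bystander, 198 mm long; origin at the centre of its underside
- eyelet_jar: jar of eyelets with an orange lid, a bystander, 64 mm across, 72 mm high; origin at the centre of its underside
- felt_brush: beech-backed felt brush, a bystander, 130 mm long; origin at the centre of its underside
- glue_bottle: white glue bottle with a red spout, a bystander, 47 mm across, 135 mm high; origin at the centre of its underside

How it is judged:
By the outcome, as a careful person would: the job done as asked, in the order asked, and still so for the second after the job is handed in, with the robot touching nothing.
Of punch_red, punch_yellow, punch_green, punch_blue only 2 to 4 are there at a start; the rules pass over those that are not, and their reading is None.
At some moment in a run one of strap may be knocked a few centimetres aside while the robot is not near it.
It also fails if it takes over 210 s, if anything falls off the work surface, if the arm or the gripper's body presses on something with over 40 N, if the wrist force passes 120 N, or if a joint passes its speed limit or range.

### The arm

A 6-joint arm with a two-finger parallel gripper is mounted at the origin on a cart in front of the work surface, level with it; the furniture and walls round the work are solid. World frame = base frame: x ahead of the robot, y to its left, z up, the work surface at z = 0. Lengths are in m, angles in degrees, forces in N, time in s.
With the tool pointing down it reaches from about 0.4 to 0.825 m from the base axis. Payload 7 kg.
Tool frame: the origin (TCP) lies midway between the tips of the shut fingers; the grasp point (between the pads) lies 19 mm behind it; y points along the fingers, z is the direction in which the jaws open and shut, and the axes are right-handed (so a half turn about y gives the same grasp; the last joint's range is limited). The gripper opens to 88 mm and grips with 3 to 60 N. Pads are 19 mm wide; open, the fingers measure 130 mm over their backs; the gripper's body (78 mm by 193 mm) begins 47 mm behind the grasp point.
Start: joints at [90.82, 20.546, 0.682, 0, -70.136, -16.507], TCP at [0.183, 0.65, 0.188] pointing down, gripper open.
Joint ranges: [-176.03, 176.03], [-82.01, 121.73], [-58.28, 71.71], [-173.87, 95.51], [-174.79, -0.11], [-173.66, 173.66]. Speed limits (degrees/s): [136.94, 136.94, 172.46, 180, 180, 180].

### API

Orientations are given as [roll, pitch, yaw] about the fixed x, y, z axes, in that order (R = Rz(yaw) Ry(pitch) Rx(roll)).
In Python, from plant import ctrl gives the robot as it stands.
- The arm moves only by the tool step_arm, never from a script. Its argument "rows" is a list that holds one entry, the list of rows, each a list of 7 numbers: the gripper command: -1 is shut, 1 is fully open, values between are in proportion, then the shift along the world's x, y, z in cm, then the turn, a rotation vector about the world's x, y, z in degrees. In form: [[[fingers, tx, ty, tz, rx, ry, rz], ...]]. A call has 1 to 12 rows; each row shifts and turns the commanded pose from where the row before left it; what a row does not reach is not made up. A row lasts 1/8 s, in which the tool goes at most 62.5 mm and 10.7 degrees, less where a joint would pass 70% of its speed; a pose out of reach is approached as far as the arm can. A call is refused whole if a number of a shift passes 6.25 or a number of a turn 10.7, either way. A call with a gripper value outside its range is refused whole. The fingers move at their own pace and stop on an object; the grip force is fixed at half the most. Time passes only in rows, so rows that do not move let the fingers close. It gives the time, the measured TCP pose, the force and the opening at its end, in the units of the state.
- ctrl.get_obs(): the state, without advancing time (a new reading comes with each control period).
- ctrl.snapshot(name): name is "scene" or "top"; returns the picture (420x560x3 uint8, blue, green, red); there is no depth.
- ctrl.camera_params(name): a dict with "vertical_fov" (degrees; the focal length in pixels is half the picture's height over the tangent of half this angle, whatever the lens; pixels are square), "cx", "cy" (the principal point, pixels), "k1" (the pictures are not rectified: a ray, as slopes to the right and down, at radius r is drawn at 1 + k1 r^2 times it, then the intrinsics apply), "rvec" (rotation vector, rad) and "tvec" (3), from world to camera coordinates, as OpenCV has them. Camera axes: x right, y down, z forward; pixel columns grow to the right and rows downward; lengths in m; the calibration is good to about 2 mm. A picture is of the moment at which its call begins. camera_params takes no time and is no camera call.
- ctrl.close_job(): hands the job in, once; it reports no verdict.
The state is a dict: "clock": time; "joint_pos": joint angles; "qvel": joint speeds; "tau": joint torques, N m; "tool_pos": TCP position; "orientation": TCP orientation; "force": force on the tool from outside, world axes, zero at the start; "moment": the same for the moment, N m; "opening": finger opening in m.
Only numpy, scipy, OpenCV 4.12 (cv2) and the standard library are available. Lean on these libraries where they do the work, as an engineer would, in place of code of your own. Each camera call takes 0.05 s, during which the arm holds its last target. There are 200 camera calls.

## Working session

There is one attempt and no reset: what is moved stays moved. The work goes in short steps, Python scripts to look and compute and a tool call to move; the robot and the scene stay as the last step left them, time stands still between calls to the robot, and variables do not carry over. Pictures are saved under pics/ and viewed, about 12 in all and at most 16, crops included, and the job is handed in when it is done.

Besides the shell and the picture viewer there is one more tool, called after "Call:" as name(argument=value, ...), one argument or row to a line, values as JSON. step_arm: Moves the arm, as the interface text tells. Its arguments: {"type":"object","properties":{"rows":{"type":"array"}},"required":["rows"]}

```bash
mkdir -p pics; ls
cat > h.py <<'E'
import numpy as np, cv2
from plant import ctrl
def cam(n):
    p=ctrl.camera_params(n); f=210/np.tan(np.radians(p["vertical_fov"])/2)
    R=cv2.Rodrigues(np.array(p["rvec"],float))[0]; t=np.array(p["tvec"],float).ravel()
    return p,f,R,t
def proj(n,P):
    p,f,R,t=cam(n); c=np.atleast_2d(P)@R.T+t; s=c[:,:2]/c[:,2:]
    s=s*(1+p["k1"]*(s**2).sum(1,keepdims=True)); return s*f+[p["cx"],p["cy"]]
def ray(n,uv):
    p,f,R,t=cam(n); d=(np.array(uv,float)-[p["cx"],p["cy"]])/f; s=d.copy()
    for _ in range(30): s=d/(1+p["k1"]*(s@s))
    return -R.T@t, R.T@np.array([s[0],s[1],1])
def onz(n,uv,z):
    o,d=ray(n,uv); return o+d*(z-o[2])/d[2]
def tri(uv1,uv2):
    a,d=ray("scene",uv1); b,e=ray("top",uv2)
    k=np.linalg.lstsq(np.c_[d,-e],b-a,rcond=None)[0]
    p,q=a+d*k[0],b+e*k[1]; return (p+q)/2,np.linalg.norm(p-q)
def snap(n,name):
    im=ctrl.snapshot(n); cv2.imwrite(f"pics/{name}.png",im); return im
E
python3 - <<'E'
from h import *
for n in("scene","top"):
    snap(n,n+"0"); p,f,R,t=cam(n); print(n,p,f,-R.T@t)
print(ctrl.get_obs())
E
```

```text
pics
scene {'vertical_fov': 48.53584581686146, 'cx': 283.3958645204691, 'cy': 208.83198577096223, 'k1': -0.07448547223713396, 'rvec': array([ 2.1411741 , -1.13569775,  0.47203482]), 'tvec': array([-0.2418118 ,  0.4599027 ,  0.80564946])} 465.793565742455 [-0.06175752 -0.3231138   0.90046542]
top {'vertical_fov': 50.0310122200858, 'cx': 275.4046505894805, 'cy': 207.03848285744021, 'k1': -0.03840616904636814, 'rvec': array([ 2.22791087, -2.16169893,  0.09645723]), 'tvec': array([0.06658206, 0.57596958, 1.26393859])} 450.0284357947788 [0.48456031 0.10641828 1.29907326]
{'clock': 0.1, 'joint_pos': array([ 9.08190481e+01,  2.05874537e+01,  6.38400941e-01, -1.61001280e-02,
       -7.01369494e+01, -1.65067159e+01]), 'qvel': array([-0.13925999, -0.1005869 ,  0.09961828,  0.06611921, -0.01139004,
       -0.03163935]), 'tau': array([-1.83601682e-03, -5.84164846e+01,  2.93755013e+01,  7.01574907e+00,
        1.01537336e-02, -4.51062726e-05]), 'tool_pos': array([0.18242634, 0.64935798, 0.18761547]), 'orientation': array([-8.99132415e+01,  9.92547516e-03,  1.64306858e+02]), 'force': array([ 0.20721871,  0.33165581, -0.5666559 ]), 'moment': array([-0.00998961,  0.03530191, -0.01324849]), 'opening': 0.08748990127295289}
```

View pics/scene0.png

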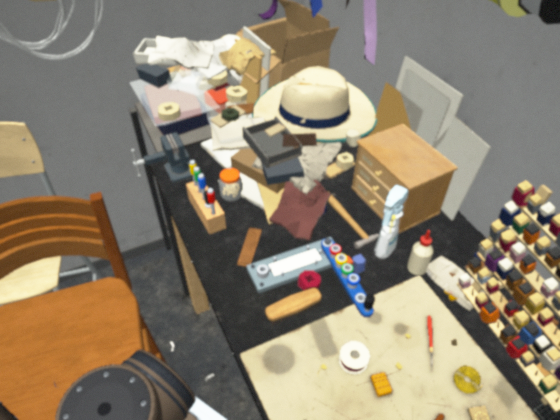

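View pics/top0.png

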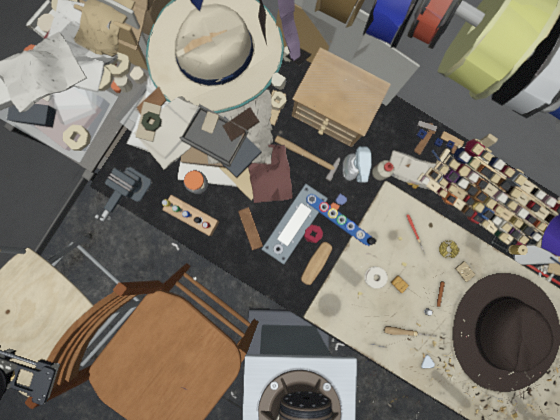

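Scene shows the rack at about (207,200), brown strap at (249,246), jig at (292,262), and guide arm swung out to its knob at (368,302). In the top view the rack is at (190,213), strap at (250,228), jig at (293,225), and knob at (372,240). I'll zoom both.

Run:
```python
from h import *
a=cv2.imread("pics/top0.png")[180:290,150:390]; cv2.imwrite("pics/c1.png",cv2.resize(a,None,fx=3.3,fy=3.3,interpolation=cv2.INTER_CUBIC))
a=cv2.imread("pics/scene0.png")[145:325,170:400]; cv2.imwrite("pics/c2.png",cv2.resize(a,None,fx=3.3,fy=3.3,interpolation=cv2.INTER_CUBIC))
```

```text
(no output)
```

View pics/c1.png

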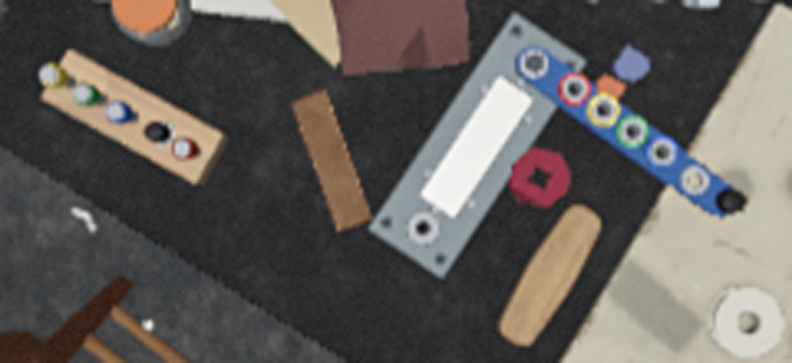

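View pics/c2.png

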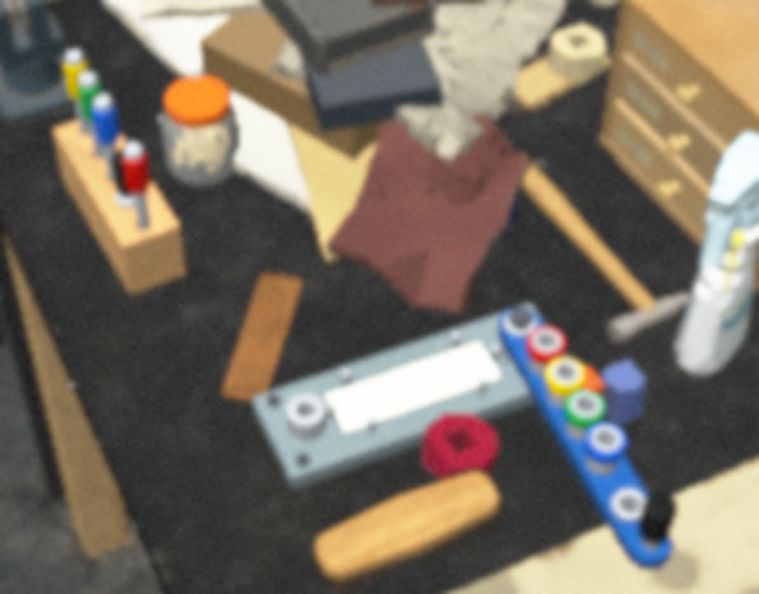

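Top crop shows the rack punches running from the back-left: yellow, green, blue, black pin, red. All four punches are present. The strap, white pad, boss (422,228 in the crop), pivot (535,63) and black knob (730,200) are all clear. The scene crop agrees.

```bash
cat > m.py <<'E'
from h import *
def cents(im,box,lo,hi,amin=6):
    x0,y0,x1,y1=box; h=cv2.cvtColor(im[y0:y1,x0:x1],cv2.COLOR_BGR2HSV)
    m=cv2.inRange(h,np.array(lo),np.array(hi)); n,l,s,c=cv2.connectedComponentsWithStats(m)
    return [(s[i,4],np.round(c[i]+[x0,y0],1),(l==i)) for i in np.argsort(-s[:,4]) if i and s[i,4]>=amin]
def rect(im,n,box,lo,hi,z):
    a,c,m=cents(im,box,lo,hi)[0]
    q=np.argwhere(m)[:,::-1]+np.array(box[:2]); P=np.array([onz(n,u,z)[:2] for u in q])
    r=cv2.minAreaRect((P*1000).astype(np.float32)); mu=P.mean(0); w,v=np.linalg.eigh(np.cov(P.T))
    return mu.round(4),np.array(r[0]).round(1),np.array(r[1]).round(1),round(np.degrees(np.arctan2(v[1,1],v[0,1]))%180,1),a
COL={"red":([170,120,80],[180,255,255]),"yellow":([22,110,100],[34,255,255]),"green":([55,80,50],[85,255,255]),"blue":([100,130,80],[118,255,255])}
E
python3 - <<'E'
from m import *
T=cv2.imread("pics/top0.png");S=cv2.imread("pics/scene0.png")
print("pad",rect(T,"top",(265,200,315,250),[0,0,190],[180,50,255],.017),rect(S,"scene",(262,240,330,285),[0,0,190],[180,50,255],.017))
print("strap",rect(T,"top",(235,203,266,252),[5,70,50],[20,255,255],.007),rect(S,"scene",(234,224,264,270),[5,90,60],[20,255,255],.007))
for k,(lo,hi) in COL.items():
    print(k,[[(a,c.tolist()) for a,c,_ in cents(im,b,lo,hi)][:5] for im,b in((T,(155,190,225,245)),(S,(180,155,225,220)))],
     [[(a,c.tolist()) for a,c,_ in cents(im,b,lo,hi)][:3] for im,b in((T,(305,185,375,250)),(S,(315,235,375,315)))])
lo,hi=[0,0,0],[180,255,40]
print("knob",[[(a,c.tolist()) for a,c,_ in cents(im,b,lo,[180,255,45])][:3] for im,b in((T,(362,232,384,252)),(S,(358,288,380,314)))])
for n,uv,z in [("top",(150.+422/3.3,180+228/3.3),.033),("scene",(170+306/3.3,145+411/3.3),.033),("top",(150+535/3.3,180+63/3.3),.05),("scene",(170+520/3.3,145+320/3.3),.05)]: print(n,onz(n,uv,z).round(4))
E
```

```text
pad (array([0.5267, 0.0296]), array([526. ,  28.7]), array([ 40.3, 127. ]), np.float64(148.3), np.int32(573)) (array([0.519 , 0.0297]), array([519.5,  30.9]), array([ 69.1, 172.6]), np.float64(151.3), np.int32(1338))
strap (array([0.5112, 0.1545]), array([511.3, 154.3]), array([121.3,  34.9]), np.float64(21.8), np.int32(507)) (array([0.508 , 0.1528]), array([508.6, 152.3]), array([128.1,  37.5]), np.float64(21.3), np.int32(573))
red [[], []] [[(np.int32(229), [313.3, 233.4])], [(np.int32(78), [317.3, 279.3]), (np.int32(6), [330.8, 251.3])]]
yellow [[(np.int32(16), [167.7, 202.6])], [(np.int32(52), [191.8, 168.1])]] [[], [(np.int32(43), [340.1, 260.7])]]
green [[(np.int32(12), [178.0, 209.2])], [(np.int32(34), [196.5, 174.6])]] [[(np.int32(12), [338.5, 220.9])], [(np.int32(42), [346.6, 270.8])]]
blue [[(np.int32(10), [187.7, 214.2])], [(np.int32(64), [201.8, 182.3])]] [[(np.int32(256), [336.7, 219.6]), (np.int32(57), [365.2, 238.9]), (np.int32(7), [339.0, 213.6])], [(np.int32(521), [348.5, 284.7])]]
knob [[(np.int32(20), [370.4, 239.8])], [(np.int32(42), [368.2, 303.9]), (np.int32(10), [369.8, 296.4])]]
top [0.4548 0.0737 0.033 ]
scene [0.4531 0.071  0.033 ]
top [ 0.5969 -0.0173  0.05  ]
scene [ 0.5963 -0.017   0.05  ]
```

Call:
step_arm(
  rows=[
    [[1,2.7,-4.1,0,0,0,3.1],[1,2.7,-4.1,0,0,0,3.1],[1,2.7,-4.1,0,0,0,3.1],[1,2.7,-4.1,0,0,0,3.1],[1,2.7,-4.1,0,0,0,3.1],[1,2.7,-4.1,0,0,0,3.1],[1,2.7,-4.1,0,0,0,3.1],[1,2.7,-4.1,0,0,0,3.1],[1,2.7,-4.1,0,0,0,3.1],[1,2.7,-4.1,-1,0,0,3.1],[1,2.9,-4.3,-3,0,0,3.1],[1,2.8,-4.3,-3,0,0,3.1]],
  ],
)

```text
clock: 1.6
tool_pos: [0.5103, 0.1525, 0.1179]
orientation: [-90.0, 0.1, -158.4]
force: [1.5, 1.9, 0.3]
opening: 0.0874
```

Run:
```python
from m import *
S=snap("scene","s1")
print("strap",rect(S,"scene",(234,224,264,270),[5,90,60],[20,255,255],.007))
a=S[145:325,170:400]; cv2.imwrite("pics/c3.png",cv2.resize(a,None,fx=3.3,fy=3.3,interpolation=cv2.INTER_CUBIC))
print(ctrl.get_obs())
```

```text
strap (array([0.5081, 0.1528]), array([508.2, 152. ]), array([127.3,  37.7]), np.float64(21.2), np.int32(573))
{'clock': 1.65, 'joint_pos': array([ 3.73124550e+01,  1.08821102e+01, -2.32367522e+01, -3.83544876e-02,
       -5.62410719e+01,  7.43417473e+01]), 'qvel': array([  4.36721145,  -1.18192267,  -0.58382075,  -1.22940449,
        -5.4573023 , -12.79585304]), 'tau': array([ 1.54849961e+00, -5.49888754e+01,  3.14778864e+01,  7.36267537e+00,
        3.05390381e-02, -1.03233486e+00]), 'tool_pos': array([0.50957082, 0.14750107, 0.11330423]), 'orientation': array([ -89.93342626,   -0.35515227, -158.36741773]), 'force': array([ 1.1389894 , -3.63283478, -3.00649515]), 'moment': array([-0.74985571, -0.18610313, -0.01664884]), 'opening': 0.08751807727214685}
```

View pics/c3.png

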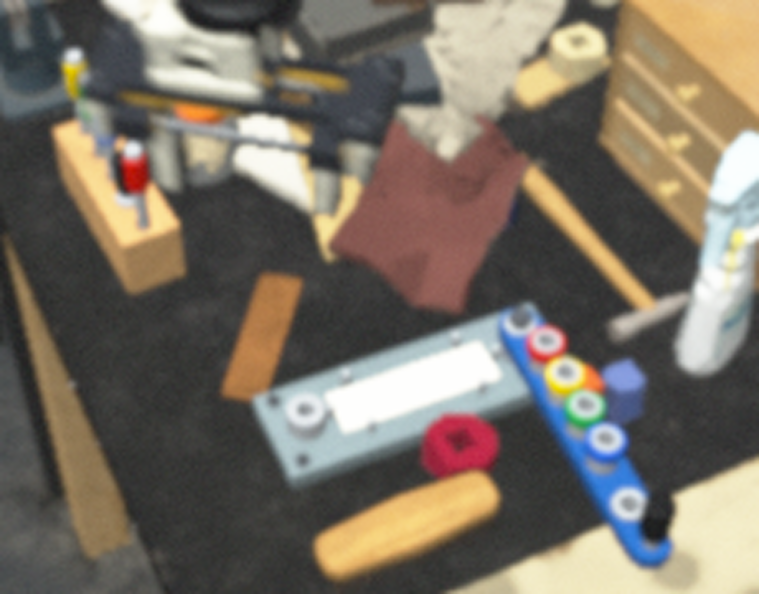

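The strap is unmoved and the gripper is over it (the strap shows at crop 262,335). Descending to grip.

Call:
step_arm(
  rows=[
    [[1,0,0,-3,0,0,0],[1,0,0,-3,0,0,0],[1,0,0,-3,0,0,0],[1,0,0,-1.5,0,0,0],[1,0,0,-0.9,0,0,0],[-1,0,0,0,0,0,0],[-1,0,0,0,0,0,0],[-1,0,0,0,0,0,0],[-1,0,0,0,0,0,0],[-1,0,0,0,0,0,0],[-1,0,0,0,0,0,0]],
  ],
)

```text
clock: 3.02
tool_pos: [0.5096, 0.1538, 0.0045]
orientation: [-90.0, 0.0, -158.5]
force: [-0.6, 0.0, 0.7]
opening: 0.033
```

Call:
step_arm(
  rows=[
    [[-1,0,0,2,0,0,0],[-1,0,0,4,0,0,0],[-1,0.2,-1.55,0,0,0,-6.7],[-1,0.2,-1.55,0,0,0,-6.7],[-1,0.2,-1.55,0,0,0,-6.7],[-1,0.2,-1.55,0,0,0,-6.7],[-1,0.2,-1.6,0,0,0,-6.7],[-1,0.2,-1.6,0,0,0,-6.7],[-1,0.2,-1.6,0,0,0,-6.7],[-1,0.2,-1.6,-1,0,0,-6.7],[-1,0,0,-1,0,0,0],[-1,0,0,0,0,0,0]],
  ],
)

```text
clock: 4.53
tool_pos: [0.5248, 0.0277, 0.0436]
orientation: [-89.9, -0.1, 148.0]
force: [0.3, -0.1, -0.3]
opening: 0.0001
```

Run:
```python
from m import *
S=snap("scene","s2");T=snap("top","t2")
print(ctrl.get_obs()["tool_pos"],ctrl.get_obs()["orientation"],ctrl.get_obs()["opening"])
a=cv2.resize(S[220:310,220:370],None,fx=5,fy=5,interpolation=cv2.INTER_CUBIC);b=cv2.resize(T[190:250,230:380],None,fx=5,fy=5,interpolation=cv2.INTER_CUBIC)[:150]
cv2.imwrite("pics/c4.png",np.vstack([a,b]))
```

```text
[0.52556483 0.02822589 0.04446319] [-8.99846288e+01 -3.43133231e-03  1.48019920e+02] 0.00026132299386158106
```

View pics/c4.png

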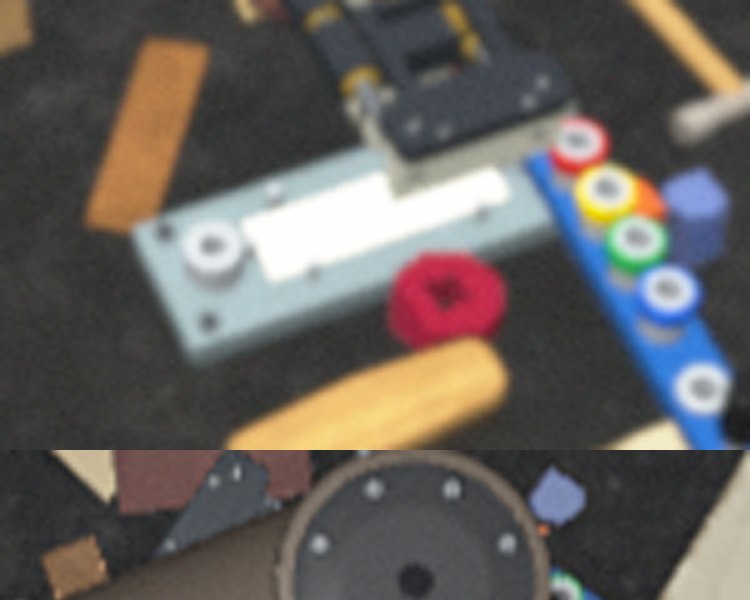

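The strap slipped out and lies close to its old place (crop 148,135). I gripped too high and too soon, so I'll measure it again and go lower.

Call:
step_arm(
  rows=[
    [[1,0,0,3.5,0,0,0],[1,0,4,3.5,0,0,5],[1,2,6,1,0,0,8],[1,2,6,0,0,0,8],[1,2,4,0,0,0,8],[1,0,0,0,0,0,8]],
  ],
)

```text
clock: 5.38
tool_pos: [0.5857, 0.2293, 0.1239]
orientation: [-90.0, 0.0, -174.6]
force: [-0.2, -0.7, 0.8]
opening: 0.0549
```

Run:
```python
from m import *
S=snap("scene","s3");T=snap("top","t3")
for z in(.005,.008):print("strap",rect(S,"scene",(234,220,268,275),[5,90,60],[20,255,255],z))
print("strap",rect(T,"top",(235,200,270,255),[5,70,50],[20,255,255],.007))
print(ctrl.get_obs()["tool_pos"],ctrl.get_obs()["orientation"])
```

```text
strap (array([0.5093, 0.1538]), array([509.7, 153.2]), array([127.1,  37.8]), np.float64(21.2), np.int32(574))
strap (array([0.5074, 0.1522]), array([507.8, 151.6]), array([126.7,  37.7]), np.float64(21.2), np.int32(574))
strap (array([0.5112, 0.1546]), array([511. , 154.7]), array([121. ,  35.5]), np.float64(22.0), np.int32(502))
[0.58464081 0.22700122 0.12406351] [-8.99881153e+01 -1.47143015e-02 -1.74849111e+02]
```

Call:
step_arm(
  rows=[
    [[1,-2.5,-2.5,0,0,0,5.5],[1,-2.5,-2.5,0,0,0,5.5],[1,-2.6,-2.45,-2,0,0,5.5],[1,0,0,-4,0,0,0],[1,0,0,-4,0,0,0],[1,0,0,-1.7,0,0,0],[1,0,0,-0.5,0,0,0],[1,0,0,0,0,0,0],[-1,0,0,-0.1,0,0,0],[-1,0,0,0,0,0,0],[-1,0,0,0,0,0,0],[-1,0,0,0,0,0,0]],
  ],
)

```text
clock: 6.98
tool_pos: [0.5089, 0.1513, 0.0014]
orientation: [-90.0, 0.0, -158.6]
force: [0.1, 0.4, -0.1]
opening: 0.0533
```

Call:
step_arm(
  rows=[
    [[-1,0,0,0,0,0,0],[-1,0,0,0,0,0,0],[-1,0,0,0,0,0,0],[-1,0,0,0,0,0,0],[-1,0,0,0,0,0,0],[-1,0,0,0,0,0,0]],
  ],
)

```text
clock: 7.72
tool_pos: [0.5088, 0.1512, 0.0012]
orientation: [-90.0, 0.0, -158.6]
force: [0.1, -0.1, 0.5]
opening: 0.0009
```

Run:
```python
from m import *
S=snap("scene","s4")
a=cv2.resize(S[170:290,190:340],None,fx=5,fy=5,interpolation=cv2.INTER_CUBIC)
print(proj("scene",[[.509,.1513,.0012],[.51,.1537,.0045]]), ctrl.get_obs()["tool_pos"])
cv2.imwrite("pics/c5.png",a)
```

```text
[[249.89386573 247.5875009 ]
 [249.30367144 246.06475048]] [0.50881245 0.15116444 0.00121544]
```

View pics/c5.png

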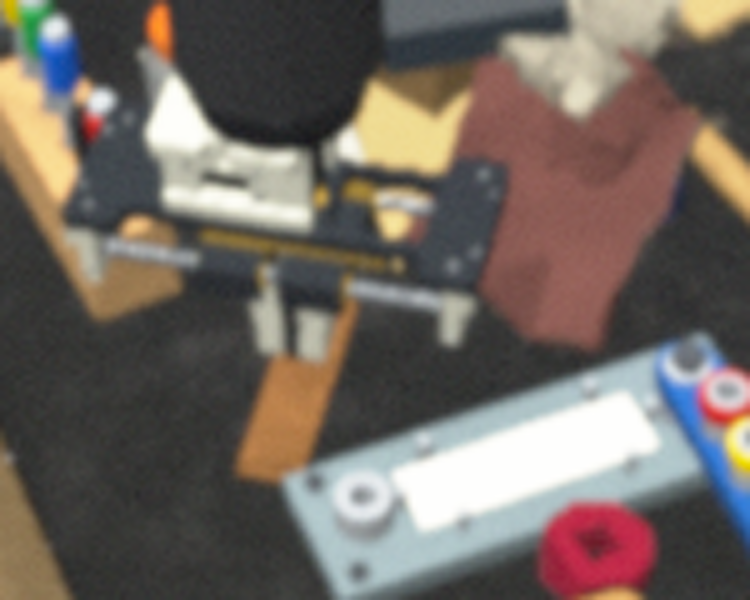

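The shut fingertips show at about crop (290,357), higher than the projected TCP (300,388). The strap is undisturbed below them. I'll compute the tip height.

Run:
```python
from m import *
for z in (0,.01,.02,.03): print(z,(proj("scene",[[.5088,.1512,z]])[0]-[190,170])*5)
```

```text
0 [299.49396488 389.81405371]
0.01 [298.62280191 376.97586242]
0.02 [297.74140518 363.97444065]
0.03 [296.84960657 350.80684236]
```

Call:
step_arm(
  rows=[
    [[1,0,0,0.2,0,0,0],[1,0,0,0.2,0,0,0],[1,0,0,0,0,0,0],[1,0,0,0,0,0,0],[1,0,0,0,0,0,0],[1,0,0,0,0,0,0],[1,0.1,0.25,-0.6,0,0,0],[1,0,0,-0.3,0,0,0],[1,0,0,0,0,0,0]],
  ],
)

```text
clock: 8.9
tool_pos: [0.5095, 0.1535, -0.0043]
orientation: [-90.0, -0.1, -158.6]
force: [1.1, -0.4, -0.4]
opening: 0.0846
```

TCP at -4 mm meets no contact, so the real tips sit well above the stated TCP. I'll feel for the bench.

Call:
step_arm(
  rows=[
    [[1,0,0,-0.3,0,0,0],[1,0,0,-0.2,0,0,0],[1,0,0,-0.1,0,0,0],[1,0,0,0,0,0,0]],
  ],
)

```text
clock: 9.4
tool_pos: [0.5098, 0.1537, -0.0098]
orientation: [-90.0, -0.0, -158.6]
force: [-0.1, -0.2, -0.0]
opening: 0.0877
```

Call:
step_arm(
  rows=[
    [[1,0,0,-0.2,0,0,0],[1,0,0,-0.1,0,0,0],[1,0,0,0,0,0,0]],
  ],
)

```text
clock: 9.78
tool_pos: [0.5097, 0.1536, -0.0129]
orientation: [-90.0, -0.0, -158.6]
force: [-1.1, -0.1, 0.2]
opening: 0.0874
```

Call:
step_arm(
  rows=[
    [[1,0,0,-0.1,0,0,0],[1,0,0,-0.1,0,0,0],[1,0,0,0,0,0,0]],
  ],
)

```text
clock: 10.15
tool_pos: [0.5098, 0.1536, -0.0149]
orientation: [-90.0, -0.0, -158.6]
force: [0.2, -0.3, -0.6]
opening: 0.0879
```

Call:
step_arm(
  rows=[
    [[1,0,0,-0.1,0,0,0],[1,0,0,-0.1,0,0,0],[1,0,0,0,0,0,0]],
  ],
)

```text
clock: 10.52
tool_pos: [0.5097, 0.1537, -0.0169]
orientation: [-90.0, -0.0, -158.6]
force: [-0.1, 0.5, 0.5]
opening: 0.088
```

Call:
step_arm(
  rows=[
    [[1,0,0,-0.1,0,0,0],[-1,0,0,0,0,0,0],[-1,0,0,0,0,0,0],[-1,0,0,0,0,0,0],[-1,0,0,0,0,0,0],[-1,0,0,0,0,0,0],[-1,0,0,0,0,0,0],[-1,0,0,0,0,0,0],[-1,0,0,0,0,0,0],[-1,0,0,0,0,0,0]],
  ],
)

```text
clock: 11.78
tool_pos: [0.5098, 0.1537, -0.0178]
orientation: [-90.0, 0.0, -158.6]
force: [0.7, -0.1, 1.2]
opening: 0.0037
```

Run:
```python
from m import *
S=snap("scene","s5")
a=cv2.resize(S[200:290,220:320],None,fx=6,fy=6,interpolation=cv2.INTER_CUBIC)
for z in (-.02,0,.01,.02,.03): print(z,(proj("scene",[[.5098,.1537,z]])[0]-[220,200])*6)
cv2.imwrite("pics/c6.png",a); print(ctrl.get_obs())
```

```text
-0.02 [178.10393002 313.85757194]
0 [176.01065823 283.60713479]
0.01 [174.9456861  268.19532473]
0.02 [173.86822329 252.58788295]
0.03 [172.77806501 236.78128535]
{'clock': 11.825, 'joint_pos': array([ 3.78898069e+01,  2.04201262e+01, -3.13574428e+01,  3.21295437e-04,
       -3.82174863e+01,  7.35240830e+01]), 'qvel': array([-0.05402597,  0.13449058, -0.01764149, -0.05373533, -0.01975878,
       -0.06963351]), 'tau': array([-8.42929858e-04, -4.81054616e+01,  1.93678898e+01,  4.54395354e+00,
        8.55793362e-02, -2.21122682e-04]), 'tool_pos': array([ 0.50984342,  0.15372183, -0.01775617]), 'orientation': array([-9.00012118e+01,  4.79808790e-03, -1.58585858e+02]), 'force': array([0.39752793, 0.57592555, 0.37606982]), 'moment': array([-0.05932618,  0.01796659, -0.00124462]), 'opening': 0.0019530015925898964}
```

View pics/c6.png

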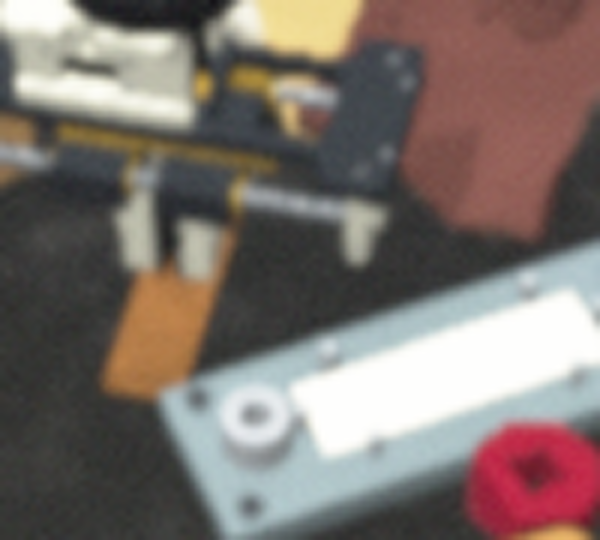

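The stub tips are at crop (140,270) and (200,280), about 5–8 mm above the bench, which puts them about 24 mm above the reported TCP. I'll open and go lower until I feel contact.

Call:
step_arm(
  rows=[
    [[1,0,0,0.2,0,0,0],[1,0,0,0,0,0,0],[1,0,0,0,0,0,0],[1,0,0,0,0,0,0],[1,0,0,0,0,0,0],[1,0,0,0,0,0,0],[1,0,0,0,0,0,0],[1,0,0,-0.2,0,0,0],[1,0,0,-0.1,0,0,0],[1,0,0,-0.1,0,0,0],[1,0,0,0,0,0,0],[1,0,0,0,0,0,0]],
  ],
)

```text
clock: 13.32
tool_pos: [0.5098, 0.1537, -0.0198]
orientation: [-90.0, -0.0, -158.6]
force: [-0.2, 0.3, 0.0]
opening: 0.0876
```

Call:
step_arm(
  rows=[
    [[1,0,0,-0.1,0,0,0],[1,0,0,0,0,0,0]],
  ],
)

```text
clock: 13.58
tool_pos: [0.5098, 0.1537, -0.0208]
orientation: [-90.0, -0.0, -158.6]
force: [0.2, 0.4, -0.1]
opening: 0.0874
```

Call:
step_arm(
  rows=[
    [[1,0,0,-0.1,0,0,0],[1,0,0,0,0,0,0]],
  ],
)

```text
clock: 13.82
tool_pos: [0.5097, 0.1537, -0.0219]
orientation: [-90.0, -0.0, -158.6]
force: [0.9, 0.4, -0.1]
opening: 0.0876
```

Call:
step_arm(
  rows=[
    [[1,0,0,-0.1,0,0,0],[1,0,0,0,0,0,0]],
  ],
)

```text
clock: 14.08
tool_pos: [0.5098, 0.1537, -0.0228]
orientation: [-90.0, -0.0, -158.6]
force: [-0.1, 0.2, -0.2]
opening: 0.0877
```

Call:
step_arm(
  rows=[
    [[1,0,0,-0.1,0,0,0],[1,0,0,0,0,0,0]],
  ],
)

```text
clock: 14.32
tool_pos: [0.5098, 0.1537, -0.0238]
orientation: [-90.0, -0.0, -158.6]
force: [-0.1, 0.7, 0.3]
opening: 0.0878
```

Call:
step_arm(
  rows=[
    [[1,0,0,-0.1,0,0,0],[1,0,0,0,0,0,0]],
  ],
)

```text
clock: 14.58
tool_pos: [0.5098, 0.1536, -0.0249]
orientation: [-90.0, -0.0, -158.6]
force: [0.8, 0.4, 0.3]
opening: 0.0876
```

Call:
step_arm(
  rows=[
    [[1,0,0,-0.1,0,0,0],[1,0,0,0,0,0,0]],
  ],
)

```text
clock: 14.82
tool_pos: [0.5097, 0.1536, -0.0259]
orientation: [-90.0, -0.0, -158.6]
force: [0.3, 0.1, -0.1]
opening: 0.088
```

Call:
step_arm(
  rows=[
    [[-1,0,0,0,0,0,0],[-1,0,0,0,0,0,0],[-1,0,0,0,0,0,0],[-1,0,0,0,0,0,0],[-1,0,0,0,0,0,0],[-1,0,0,0,0,0,0],[-1,0,0,0,0,0,0],[-1,0,0,0,0,0,0],[-1,0,0,0,0,0,0],[-1,0,0,0,0,0,0]],
  ],
)

```text
clock: 16.08
tool_pos: [0.5098, 0.1537, -0.0258]
orientation: [-90.0, 0.0, -158.6]
force: [0.5, -0.2, 0.2]
opening: 0.0007
```

Run:
```python
from m import *
S=snap("scene","s6");T=snap("top","t6")
a=cv2.resize(S[190:280,210:310],None,fx=6,fy=6,interpolation=cv2.INTER_CUBIC)[:, :400]
b=cv2.resize(T[180:270,215:282],None,fx=6,fy=6,interpolation=cv2.INTER_CUBIC)[:,:400]
for z in (-.025,0,.01,.02): print(z,(proj("scene",[[.5098,.1537,z]])[0]-[210,190])*6)
print("strap",rect(S,"scene",(225,215,268,275),[5,90,60],[20,255,255],.007))
cv2.imwrite("pics/c7.png",np.hstack([a,b]))
```

```text
-0.025 [238.61975049 381.30320638]
0 [236.01065823 343.60713479]
0.01 [234.9456861  328.19532473]
0.02 [233.86822329 312.58788295]
strap (array([0.4807, 0.1409]), array([489.8, 144.9]), array([87.9, 37. ]), np.float64(9.4), np.int32(287))
```

View pics/c7.png

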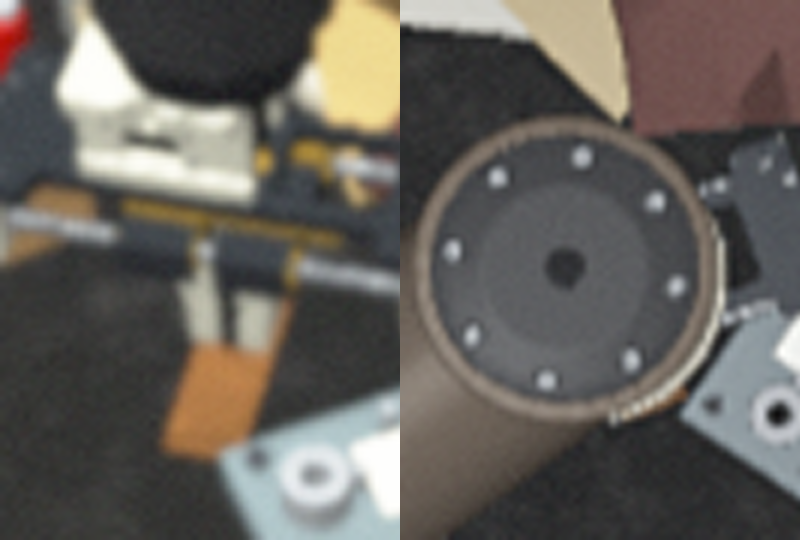

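Run:
```python
from m import *
for z in (.1,.15,.2,.25,.3): print(z,onz("top",(242.5,224.7),z).round(4))
for z in (0,.01,.02,.03): print(z,onz("scene",(210+230/6,190+347/6),z).round(4))
# edge circle radius of the flange in px -> height
print("r px",(565-418)/6, [ (z,450/(1.299-z)*.05) for z in(.15,.2,.25)])
# start image: knob/scene checks of both cams on jig boss
print(tri((170+306/3.3,145+411/3.3),(150+422/3.3,180+228/3.3)), tri((170+520/3.3,145+320/3.3),(150+535/3.3,180+63/3.3)), tri((191.8,168.1),(167.7,202.6)))
```

```text
0.1 [0.5183 0.1715 0.1   ]
0.15 [0.5169 0.1688 0.15  ]
0.2 [0.5155 0.1661 0.2   ]
0.25 [0.5141 0.1633 0.25  ]
0.3 [0.5127 0.1606 0.3   ]
0 [0.5069 0.1547 0.    ]
0.01 [0.5006 0.1494 0.01  ]
0.02 [0.4943 0.1441 0.02  ]
0.03 [0.488  0.1388 0.03  ]
r px 24.5 [(0.15, 19.5822454308094), (0.2, 20.473157415832574), (0.25, 21.448999046711155)]
(array([0.45507218, 0.07320024, 0.02902274]), np.float64(0.00112357833776047)) (array([ 0.59681048, -0.01712792,  0.04962026]), np.float64(0.0005945506992640873)) (array([0.56804171, 0.37267264, 0.11180155]), np.float64(0.006575000350696125))
```

Call:
step_arm(
  rows=[
    [[-1,0,0,-0.2,0,0,0],[-1,0,0,0,0,0,0]],
  ],
)

```text
clock: 16.42
tool_pos: [0.5097, 0.1536, -0.028]
orientation: [-90.0, -0.0, -158.6]
force: [0.8, 0.4, 0.7]
opening: 0.0003
```

Call:
step_arm(
  rows=[
    [[-1,0,0,-0.2,0,0,0],[-1,0,0,0,0,0,0]],
  ],
)

```text
clock: 16.68
tool_pos: [0.5097, 0.1536, -0.03]
orientation: [-90.0, -0.0, -158.6]
force: [0.2, 0.1, 0.4]
opening: 0.0006
```

Call:
step_arm(
  rows=[
    [[-1,0,0,-0.2,0,0,0],[-1,0,0,0,0,0,0]],
  ],
)

```text
clock: 16.92
tool_pos: [0.51, 0.1537, -0.0307]
orientation: [-90.0, 0.0, -158.6]
force: [-4.0, -0.9, 13.7]
opening: 0.0001
```

Call:
step_arm(
  rows=[
    [[-1,0,0,-0.2,0,0,0],[-1,0,0,0,0,0,0]],
  ],
)

```text
clock: 17.18
tool_pos: [0.51, 0.1537, -0.031]
orientation: [-90.0, 0.1, -158.5]
force: [-12.3, -1.9, 35.3]
opening: 0.0008
```

Run:
```python
from m import *
o=ctrl.get_obs(); print(o["force"],o["moment"],o["tool_pos"])
S=snap("scene","s7")
a=cv2.resize(S[170:280,195:320],None,fx=6,fy=6,interpolation=cv2.INTER_CUBIC)
cv2.imwrite("pics/c8.png",a)
for d in(-.0965,-.08,.08,.0965):
  for z in(0,.02,.04,.06): print(d,z,((proj("scene",[[.51-.366*d,.1537+.93*d,z]])[0]-[195,170])*6).round())
```

```text
[-12.25028086  -1.87161812  35.26473274] [-0.61557092  4.29852955 -0.01434122] [ 0.51003241  0.15373794 -0.03095589]
-0.0965 0 [553. 504.]
-0.0965 0.02 [554. 473.]
-0.0965 0.04 [555. 441.]
-0.0965 0.06 [555. 409.]
-0.08 0 [514. 497.]
-0.08 0.02 [514. 466.]
-0.08 0.04 [514. 434.]
-0.08 0.06 [515. 402.]
0.08 0 [143. 430.]
0.08 0.02 [138. 399.]
0.08 0.04 [134. 367.]
0.08 0.06 [129. 335.]
0.0965 0 [105. 424.]
0.0965 0.02 [101. 392.]
0.0965 0.04 [ 96. 361.]
0.0965 0.06 [ 91. 328.]
```

Call:
step_arm(
  rows=[
    [[-1,0,0,0.5,0,0,0],[-1,0,0,0.5,0,0,0]],
  ],
)

```text
clock: 17.48
tool_pos: [0.5098, 0.1537, -0.0236]
orientation: [-90.0, 0.0, -158.6]
force: [-0.2, 0.3, -0.0]
opening: 0.0008
```

View pics/c8.png

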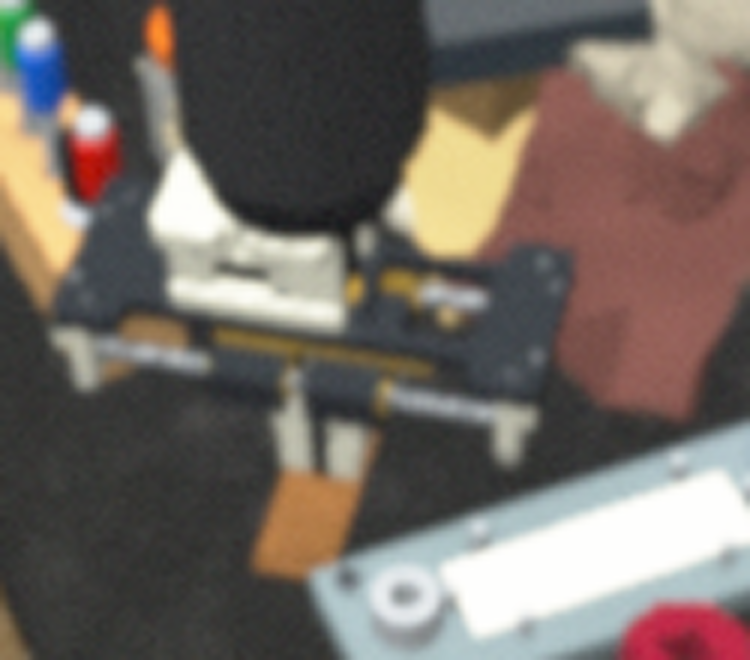

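Force and moment both fit a contact straight under the wrist, so the fingertips touched the strap's top. The tips' near face in the picture agrees: real tip height ≈ reported z + 37 mm, and xy agrees. I'll grip with the tips at about 2 mm, reported -0.035.

Call:
step_arm(
  rows=[
    [[1,0,0,0,0,0,0],[1,0,0,0,0,0,0],[1,0,0,0,0,0,0],[1,0,0,0,0,0,0],[1,0,0,0,0,0,0],[1,0,0,0,0,0,0],[1,0,0,0,0,0,0],[1,0,0,-0.5,0,0,0],[1,0,0,-0.3,0,0,0],[1,0,0,-0.2,0,0,0],[1,0,0,0,0,0,0]],
  ],
)

```text
clock: 18.85
tool_pos: [0.5097, 0.1536, -0.034]
orientation: [-90.0, -0.0, -158.6]
force: [0.6, 0.0, 0.7]
opening: 0.0878
```

Call:
step_arm(
  rows=[
    [[-1,0,0,0,0,0,0],[-1,0,0,0,0,0,0],[-1,0,0,0,0,0,0],[-1,0,0,0,0,0,0],[-1,0,0,0,0,0,0],[-1,0,0,0,0,0,0],[-1,0,0,0,0,0,0],[-1,0,0,0,0,0,0],[-1,0,0,0,0,0,0]],
  ],
)

```text
clock: 19.98
tool_pos: [0.5098, 0.1537, -0.0338]
orientation: [-90.0, 0.0, -158.6]
force: [-0.3, 0.1, -0.1]
opening: 0.0305
```

Call:
step_arm(
  rows=[
    [[-1,0,0,2,0,0,0],[-1,0,0,4,0,0,0],[-1,0.2,-1.55,0,0,0,-6.7],[-1,0.2,-1.55,0,0,0,-6.7],[-1,0.2,-1.55,0,0,0,-6.7],[-1,0.2,-1.55,0,0,0,-6.7],[-1,0.2,-1.6,0,0,0,-6.7],[-1,0.2,-1.6,0,0,0,-6.7],[-1,0.2,-1.6,0,0,0,-6.7],[-1,0.2,-1.6,-1,0,0,-6.7],[-1,0,0,0,0,0,0],[-1,0,0,0,0,0,0]],
  ],
)

```text
clock: 21.48
tool_pos: [0.5259, 0.0279, 0.0164]
orientation: [-90.0, 0.0, 147.9]
force: [0.4, -0.1, -0.9]
opening: 0.0308
```

Run:
```python
from m import *
S=snap("scene","s8")
a=cv2.resize(S[200:300,230:350],None,fx=6,fy=6,interpolation=cv2.INTER_CUBIC)
cv2.imwrite("pics/c9.png",a)
u=np.array([np.cos(np.radians(-32.1)),np.sin(np.radians(-32.1))]);v=np.array([-u[1],u[0]])
c=np.array([.5257,.0282])
o=ctrl.get_obs();t=o["tool_pos"];print(t,o["orientation"],o["opening"])
zs=t[2]+.037-.002
for s in(-1,1):
  for w in(-1,1): print("strap top corner",s,w,((proj("scene",[[*(t[:2]+s*.0595*u+w*.016*v),zs+.0065]])[0]-[230,200])*6).round())
```

```text
[0.52601157 0.02810228 0.01646824] [-9.00151488e+01  1.39587658e-02  1.47927141e+02] 0.03054221885945403
strap top corner -1 -1 [270. 383.]
strap top corner -1 1 [237. 322.]
strap top corner 1 -1 [550. 285.]
strap top corner 1 1 [514. 228.]
```

View pics/c9.png

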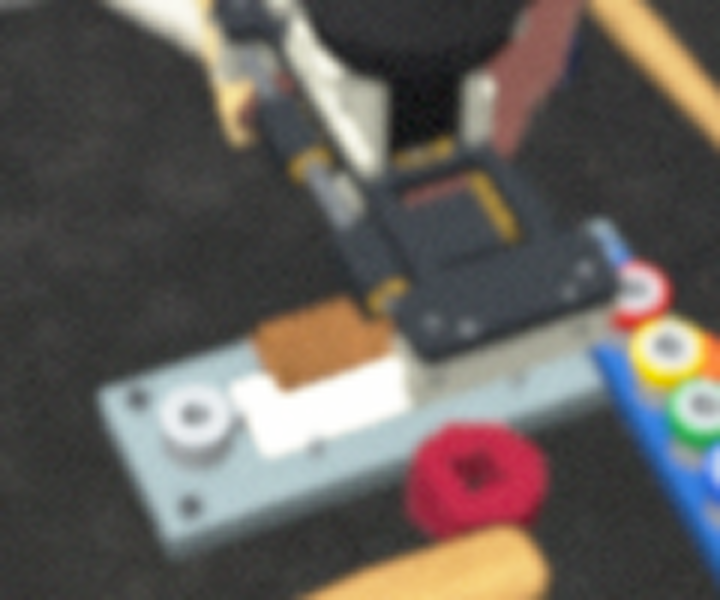

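Strap is held level over the nest; its visible end has corners at (252,328) and (288,388), the pad end at (232,378) and (265,458). It seems some mm too far towards +x of the jig, so I'll compare against the pad in the same image.

Run:
```python
from m import *
S=cv2.imread("pics/s8.png"); S0=cv2.imread("pics/scene0.png")
u=np.array([np.cos(np.radians(-32.1)),np.sin(np.radians(-32.1))]);v=np.array([-u[1],u[0]]);c=np.array([.5257,.0282])
def uv(im,box,lo,hi,z,name):
    a,_,m=cents(im,box,lo,hi)[0]; q=np.argwhere(m)[:,::-1]+np.array(box[:2])
    P=np.array([onz("scene",p,z)[:2] for p in q])-c; A=np.c_[P@u,P@v]*1000
    e=A[(A[:,0]<np.percentile(A[:,0],60))]
    print(name,len(A),"u",np.percentile(A[:,0],[0,2,98,100]).round(1),"v",np.percentile(e[:,1],[2,50,98]).round(1))
uv(S0,(270,245,328,282),[0,0,170],[180,60,255],.017,"pad0")
uv(S,(265,255,300,280),[0,0,170],[180,60,255],.017,"pad")
for z in(.05,.053,.058): uv(S,(262,245,300,270),[5,90,60],[20,255,255],z,"strap")
T=cv2.imread("pics/top0.png")
a,_,m=cents(T,(265,200,315,250),[0,0,170],[180,60,255])[0]; q=np.argwhere(m)[:,::-1]+np.array([265,200])
A=np.array([onz("top",p,.017)[:2] for p in q])-c; print("top pad u",np.percentile(A@u,[1,50,99])*1000,"v",np.percentile(A@v,[2,50,98])*1000)
```

```text
pad0 1358 u [-77.1 -67.4  70.   77.5] v [-35.7  -4.7  32.9]
pad 607 u [-85.5 -77.1   4.4   8.9] v [-34.9  -6.4  31.9]
strap 254 u [-54.6 -53.4   1.3  10.4] v [-13.7   2.6  19.4]
strap 254 u [-55.5 -54.3   0.2   9.2] v [-15.8   0.5  17.1]
strap 254 u [-57.  -55.9  -1.7   7.4] v [-19.3  -3.1  13.4]Traceback (most recent call last):
  File "<stdin>", line 14, in <module>
  File "h.py", line 15, in onz
    o,d=ray(n,uv); return o+d*(z-o[2])/d[2]
        ~~~^^^^^^
  File "h.py", line 11, in ray
    p,f,R,t=cam(n); d=(np.array(uv,float)-[p["cx"],p["cy"]])/f; s=d.copy()
            ~~~^^^
  File "h.py", line 4, in cam
    p=ctrl.camera_params(n); f=210/np.tan(np.radians(p["vertical_fov"])/2)
ValueError: time passes only in moves, steps and waits
```

Call:
step_arm(
  rows=[
    [[-1,-0.5,0.3,0,0,0,0],[-1,0,0,-1,0,0,0],[-1,0,0,0,0,0,0],[-1,0,0,0,0,0,0]],
  ],
)

```text
clock: 22.02
tool_pos: [0.5208, 0.0307, 0.006]
orientation: [-90.0, -0.0, 147.8]
force: [-0.2, 0.7, -1.4]
opening: 0.0307
```

Run:
```python
from m import *
S=snap("scene","s9"); o=ctrl.get_obs(); print(o["tool_pos"],o["opening"])
u=np.array([np.cos(np.radians(-32.1)),np.sin(np.radians(-32.1))]);v=np.array([-u[1],u[0]]);c=np.array([.5257,.0282])
# hue-based soft edge along u at several v : sample profile of (R-B) on plane z
d=S[:,:,2].astype(float)-S[:,:,0]; d=cv2.GaussianBlur(d,(0,0),.7)
for z in(.038,.042,.046):
  r=[]
  for w in(-.008,-.003,.003,.008):
    us=np.arange(-.085,-.03,.001); P=np.array([[*(c+a*u+w*v),z] for a in us]); q=proj("scene",P).astype(np.float32)
    pr=cv2.remap(d,q[:,0:1],q[:,1:2],cv2.INTER_LINEAR).ravel(); h=(pr[-12:].max()+pr[:15].min())/2; r.append(round(us[np.argmax(pr>h)]*1000))
  print(z,r)
a=cv2.resize(S[230:290,250:330],None,fx=7,fy=7,interpolation=cv2.INTER_CUBIC); cv2.imwrite("pics/c10.png",a)
```

```text
[0.52089276 0.03074651 0.00618307] 0.030879601075566736
0.038 [-60, -60, -61, -61]
0.042 [-62, -62, -62, -62]
0.046 [-63, -63, -63, -62]
```

Call:
step_arm(
  rows=[
    [[-1,0.1,0,-0.6,0,0,0],[-1,0,0,-0.6,0,0,0],[-1,0,0,-0.3,0,0,0],[-1,0,0,-0.3,0,0,0],[-1,0,0,-0.2,0,0,0],[-1,0,0,0,0,0,0]],
  ],
)

```text
clock: 22.82
tool_pos: [0.5217, 0.0307, -0.0139]
orientation: [-90.0, -0.0, 147.8]
force: [0.4, -1.1, -0.3]
opening: 0.0307
```

Call:
step_arm(
  rows=[
    [[-1,0,0,-0.2,0,0,0],[-1,0,0,0,0,0,0]],
  ],
)

```text
clock: 23.08
tool_pos: [0.5217, 0.0307, -0.0158]
orientation: [-90.0, -0.0, 147.8]
force: [0.6, 0.4, -0.9]
opening: 0.0307
```

Call:
step_arm(
  rows=[
    [[-1,0,0,-0.1,0,0,0],[-1,0,0,0,0,0,0]],
  ],
)

```text
clock: 23.32
tool_pos: [0.5218, 0.0307, -0.0168]
orientation: [-90.0, 0.0, 147.8]
force: [0.1, 0.4, -0.9]
opening: 0.031
```

Call:
step_arm(
  rows=[
    [[-1,0,0,-0.1,0,0,0],[-1,0,0,0,0,0,0]],
  ],
)

```text
clock: 23.58
tool_pos: [0.522, 0.0307, -0.0169]
orientation: [-90.0, 0.0, 147.8]
force: [-3.4, -0.0, 9.8]
opening: 0.0309
```

Call:
step_arm(
  rows=[
    [[-1,0,0,-0.1,0,0,0],[-1,0,0,0,0,0,0]],
  ],
)

```text
clock: 23.82
tool_pos: [0.522, 0.0307, -0.017]
orientation: [-90.0, 0.0, 147.9]
force: [-7.5, 0.8, 20.8]
opening: 0.0307
```

Call:
step_arm(
  rows=[
    [[1,0,0,0.2,0,0,0],[1,0,0,0,0,0,0],[1,0,0,0,0,0,0],[1,0,0,0,0,0,0],[1,0,0,0,0,0,0],[1,0,0,0,0,0,0],[1,0,0,4,0,0,0],[1,0,0,5,0,0,0],[1,0,4,5,0,0,0],[1,0,6,0,0,0,0],[1,0,6,0,0,0,0],[1,0,4,0,0,0,0]],
  ],
)

```text
clock: 25.32
tool_pos: [0.5216, 0.2322, 0.1223]
orientation: [-90.0, 0.0, 147.9]
force: [0.9, 0.3, 0.6]
opening: 0.0878
```

Run:
```python
from m import *
T=snap("top","t10");S=snap("scene","s10")
cv2.imwrite("pics/c11.png",np.hstack([cv2.resize(T[185:260,255:385],None,fx=3,fy=3,interpolation=cv2.INTER_CUBIC)[:, :390],cv2.resize(S[230:320,245:380],None,fx=3,fy=3,interpolation=cv2.INTER_CUBIC)[:225,:400]]) )
k=[cents(T,(362,232,384,252),[0,0,0],[180,255,55]),cents(S,(358,288,380,314),[0,0,0],[180,255,55])]
print([[(a,c.tolist()) for a,c,_ in q[:2]] for q in k]); print("knob",tri(k[1][0][1],k[0][0][1]))
print("yellow tube",onz("scene",(340.1,260.7),.07),"green",tri((346.6,270.8),(338.5,220.9)))
print("strap",rect(T,"top",(262,196,318,252),[5,70,50],[20,255,255],.024),rect(S,"scene",(262,238,332,285),[5,90,60],[20,255,255],.024))
print(ctrl.get_obs()["tool_pos"])
```

```text
[[(np.int32(35), [371.0, 240.3])], [(np.int32(89), [369.1, 300.1])]]
knob (array([ 0.48695046, -0.17825798,  0.07721061]), np.float64(0.00025365042160306806))
yellow tube [ 0.54906719 -0.07531504  0.07      ] green (array([ 0.53992494, -0.09451797,  0.05639594]), np.float64(0.007180506426665801))
strap (array([0.5231, 0.0289]), array([523.1,  28.8]), array([ 28.7, 114.3]), np.float64(147.9), np.int32(407)) (array([0.5203, 0.0272]), array([519.4,  27.3]), array([ 32.6, 115.6]), np.float64(149.7), np.int32(485))
[0.52188964 0.23332361 0.12183165]
```

View pics/c11.png

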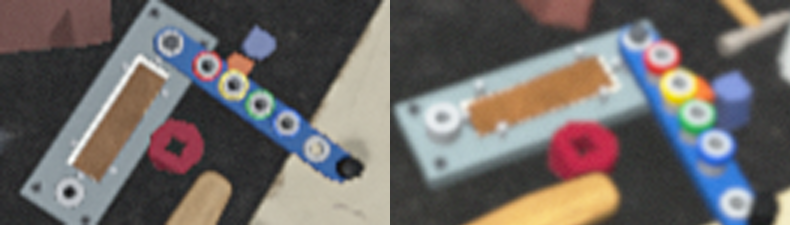

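The strap lies parallel on the pad between the dowels, with a white rim at its left and upper end, so it is within its play. The knob triangulates to (0.487,-0.178,0.077), 195 mm from the pivot, so the arm is at about 88°. Going to the knob.

Call:
step_arm(
  rows=[
    [[1,-0.3,-3.45,0,0,0,7.3],[1,-0.3,-3.45,0,0,0,7.3],[1,-0.3,-3.45,0,0,0,7.3],[1,-0.3,-3.45,0,0,0,7.3],[1,-0.3,-3.45,0,0,0,7.3],[1,-0.3,-3.45,0,0,0,7.3],[1,-0.3,-3.45,0,0,0,7.3],[1,-0.3,-3.45,0,0,0,7.3],[1,-0.3,-3.45,0,0,0,7.3],[1,-0.3,-3.45,0,0,0,7.3],[1,-0.3,-3.45,0,0,0,7.3],[1,-0.3,-3.4,0,0,0,7.3]],
  ],
)

```text
clock: 26.92
tool_pos: [0.4852, -0.1852, 0.122]
orientation: [-90.0, -0.0, -124.4]
force: [0.7, 0.4, 0.3]
opening: 0.0877
```

Call:
step_arm(
  rows=[
    [[1,0,0,-3,0,0,0],[1,0,0,-3,0,0,0],[1,0,0,-2,0,0,0],[1,0,0,-1.6,0,0,0],[1,0,0,0,0,0,0]],
  ],
)

```text
clock: 27.55
tool_pos: [0.4844, -0.184, 0.0249]
orientation: [-90.1, -0.1, -124.6]
force: [0.5, 0.5, -0.6]
opening: 0.0876
```

Call:
step_arm(
  rows=[
    [[1,0.1,0.3,0,0,0,0],[-1,0,0,0,0,0,0],[-1,0,0,0,0,0,0],[-1,0,0,0,0,0,0],[-1,0,0,0,0,0,0],[-1,0,0,0,0,0,0],[-1,0,0,0,0,0,0],[-1,0,0,0,0,0,0],[-1,0,0,0,0,0,0],[-1,0,0,0,0,0,0]],
  ],
)

```text
clock: 28.8
tool_pos: [0.4866, -0.1807, 0.026]
orientation: [-90.0, -0.0, -124.6]
force: [-0.8, 1.0, 0.3]
opening: 0.0212
```

Run:
```python
from m import *
o=ctrl.get_obs(); t=o["tool_pos"];print(t,o["opening"],o["force"],o["orientation"])
p=np.array([.5966,-.0172]); d=t[:2]-p; a0=np.arctan2(d[1],d[0]); print(np.hypot(*d),np.degrees(a0))
g=np.radians(147.9)-2*np.pi; r=np.hypot(*d); N=11
A=np.linspace(a0,g,N+1); P=p+r*np.c_[np.cos(A),np.sin(A)]; print((np.diff(P,axis=0)*100).round(2), np.degrees(A[1]-A[0]))
```

```text
[ 0.48664389 -0.18074825  0.0259703 ] 0.021231387053853554 [-0.76081891  1.01245271  0.27966797] [-9.00150260e+01 -7.42610991e-03 -1.24592679e+02]
0.19707454596863277 -123.91357425351556
[[-2.17  1.69]
 [-1.92  1.98]
 [-1.62  2.23]
 [-1.29  2.43]
 [-0.94  2.59]
 [-0.57  2.7 ]
 [-0.19  2.75]
 [ 0.19  2.75]
 [ 0.58  2.69]
 [ 0.95  2.59]
 [ 1.3   2.43]] -8.016947795134955
```

Call:
step_arm(
  rows=[
    [[-1,-2.17,1.69,0,0,0,-8],[-1,-1.92,1.98,0,0,0,-8],[-1,-1.62,2.23,0,0,0,-8],[-1,-1.29,2.43,0,0,0,-8],[-1,-0.94,2.59,0,0,0,-8],[-1,0,0,0,0,0,0]],
  ],
)

```text
clock: 29.55
tool_pos: [0.4066, -0.0704, 0.026]
orientation: [-90.0, -0.0, -164.6]
force: [-0.8, 0.8, -2.0]
opening: 0.0211
```

Call:
step_arm(
  rows=[
    [[-1,-0.57,2.7,0,0,0,-8],[-1,-0.19,2.75,0,0,0,-8],[-1,0.19,2.75,0,0,0,-8],[-1,0.58,2.69,0,0,0,-8],[-1,0,0,0,0,0,0]],
  ],
)

```text
clock: 30.18
tool_pos: [0.4061, 0.0379, 0.0259]
orientation: [-89.9, -0.2, 163.4]
force: [-10.2, 3.2, 10.7]
opening: 0.0214
```

Call:
step_arm(
  rows=[
    [[-1,0.95,2.59,0,0,0,-8],[-1,0,0,0,0,0,0],[-1,1.3,2.43,0,0,0,-8],[-1,0,0,0,0,0,0],[-1,0,0,0,0,0,0]],
  ],
)

```text
clock: 30.8
tool_pos: [0.4279, 0.0881, 0.0258]
orientation: [-89.9, -0.2, 147.4]
force: [-17.8, 13.0, 13.2]
opening: 0.0215
```

Call:
step_arm(
  rows=[
    [[1,0,0,0,0,0,0],[1,0,0,0,0,0,0],[1,0,0,0,0,0,0],[1,0,0,0,0,0,0],[1,0,0,3,0,0,0],[1,0,0,4,0,0,0],[1,0,0,3,0,0,0],[1,0,0,0,0,0,0],[1,1,5,0,0,0,0],[1,1,5,0,0,0,0],[1,0,5,0,0,0,0],[1,0,0,0,0,0,0]],
  ],
)

```text
clock: 32.3
tool_pos: [0.4499, 0.2399, 0.1248]
orientation: [-89.9, -0.0, 147.6]
force: [0.9, 0.1, -0.2]
opening: 0.0877
```

Run:
```python
from m import *
T=snap("top","t11");S=snap("scene","s11")
print(ctrl.get_obs()["tool_pos"])
a=cv2.resize(T[185:265,250:330],None,fx=5,fy=5,interpolation=cv2.INTER_CUBIC)
b=cv2.resize(S[230:310,235:345],None,fx=3.6,fy=5,interpolation=cv2.INTER_CUBIC)
cv2.imwrite("pics/c12.png",np.hstack([a,b]))
T=cv2.imread("pics/top0.png")
u=[]
for k,(x,y) in dict(yellow=(52,72),green=(88,92),blue=(122,109),red=(185,146)).items():
    px=np.array([150+x/3.3,180+y/3.3]); 
    g=cv2.cvtColor(T,cv2.COLOR_BGR2GRAY).astype(float); x0,y0=np.round(px).astype(int); w=g[y0-3:y0+4,x0-3:x0+4]; w=np.clip(w-170,0,None); yy,xx=np.mgrid[-3:4,-3:4]
    c=[x0+(w*xx).sum()/w.sum(),y0+(w*yy).sum()/w.sum()]; u.append(onz("top",c,.134)[:2]); print(k,px.round(1),np.round(c,1),u[-1].round(4))
u=np.array(u); i=np.array([-2,-1,0,2]); A=np.polyfit(i,u,1); print("pitch",A[0],np.hypot(*A[0]),"mid",A[1],"ang",np.degrees(np.arctan2(A[0,1],A[0,0])),"res",(u-np.outer(i,A[0])-A[1]).round(4).tolist())
S0=cv2.imread("pics/scene0.png")
for k,(x,y) in dict(yellow=(75,53),green=(89,78),blue=(103,100),red=(134,151)).items(): print(k,onz("scene",(170+x/3.3,145+y/3.3),.134)[:2].round(4))
```

```text
[0.44932179 0.23733441 0.1248408 ]
yellow [165.8 201.8] [164.3 202.1] [0.5696 0.374 ]
green [176.7 207.9] [176.  207.1] [0.5576 0.3432]
blue [187. 213.] [185.6 212.8] [0.5436 0.3177]
red [206.1 224.2] [204.8 224.3] [0.5154 0.267 ]
pitch [-0.01363931 -0.026493  ] 0.029797812698582612 mid [0.54314667 0.31884523] ang -117.2406365936488 res [[-0.0008, 0.0022], [0.0008, -0.0021], [0.0004, -0.0011], [-0.0004, 0.0011]]
yellow [0.5704 0.3722]
green [0.5542 0.3436]
blue [0.5412 0.3183]
red [0.5119 0.2632]
```

View pics/c12.png

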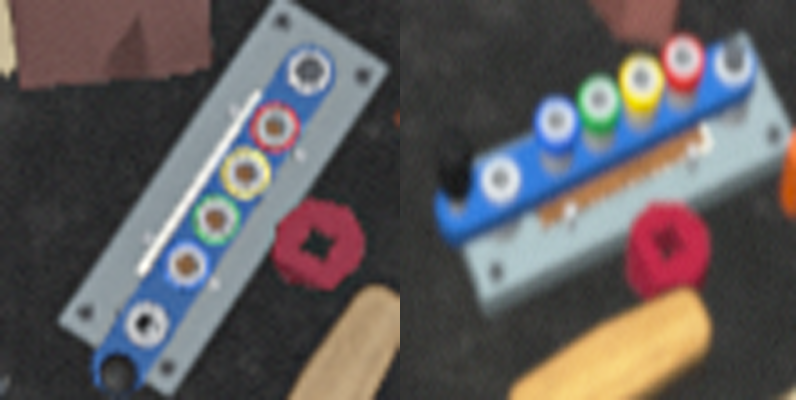

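The arm lies over the nest. The guide-hole bush at (147,323) shows the dark bore of the base beneath it, and leather shows through all four tubes. Next is the pin.

Call:
step_arm(
  rows=[
    [[1,0.88,0.6,0,0,0,-9.5],[1,0.88,0.6,0,0,0,-9.5],[1,0.88,0.6,0,0,0,-9.5],[1,0.88,0.6,0,0,0,-9.5],[1,0.88,0.6,0,0,0,-9.5],[1,0.88,0.6,0,0,0,-9.5],[1,0.88,0.6,0,0,0,-9.5],[1,0.88,0.6,0,0,0,-9.5],[1,0.88,0.6,0,0,0,-9.4],[1,0,0,0,0,0,0],[1,0,0,0,0,0,0]],
  ],
)

```text
clock: 33.78
tool_pos: [0.5288, 0.2905, 0.1258]
orientation: [-90.0, 0.0, 62.2]
force: [-0.9, -0.6, 0.3]
opening: 0.0875
```

Run:
```python
from m import *
T=cv2.imread("pics/t11.png")
p=np.array([.5966,-.0172])
for n,uv,z in(("top",(250+147/5,185+323/5),.05),("top",(250+310/5,185+70/5),.05),("scene",(235+100/3.6,230+180/5),.05),("top",(250+275/5,185+127/5),.072),("top",(250+186/5,185+264/5),.072)):
    q=onz(n,uv,z)[:2]; d=q-p; print(n,q.round(4),np.hypot(*d).round(4),np.degrees(np.arctan2(d[1],d[0])).round(1))
S=cv2.imread("pics/s11.png"); Tn=T
for k in("yellow","green","blue"):
    c=cents(S,(180,150,226,220),*COL[k]); print(k,c[0][1],onz("scene",c[0][1],.111)[:2].round(4))
h=cents(S,(190,160,226,222),[0,120,90],[8,255,255]);print("red",[(a,c,onz("scene",c,.111)[:2].round(4)) for a,c,_ in h[:2]])
S0=cv2.imread("pics/scene0.png")
h=cents(S0,(198,180,222,210),[0,0,0],[180,255,45]);print("pin",[(a,c,onz("scene",c,.085)[:2].round(4)) for a,c,_ in h[:3]])
T0=cv2.imread("pics/top0.png")
h=cents(T0,(190,212,204,228),[0,0,0],[180,255,60]);print("pin",[(a,c,onz("top",c,.1)[:2].round(4)) for a,c,_ in h[:3]])
```

```text
top [0.4539 0.0699] 0.1672 148.6
top [ 0.5972 -0.017 ] 0.0006 19.3
scene [0.4512 0.069 ] 0.169 149.4
top [0.5633 0.0036] 0.0393 148.0
top [0.4871 0.0503] 0.1286 148.4Traceback (most recent call last):
  File "<stdin>", line 8, in <module>
IndexError: list index out of range
```

Call:
step_arm(
  rows=[
    [[1,0,0.1,-3,0,0,0],[1,0,0,-3,0,0,0],[1,0,0,-1.6,0,0,0],[1,0,0,-1,0,0,0],[1,0,0,0,0,0,0],[-1,0,0,0,0,0,0],[-1,0,0,0,0,0,0],[-1,0,0,0,0,0,0],[-1,0,0,0,0,0,0],[-1,0,0,0,0,0,0],[-1,0,0,0,0,0,0],[-1,0,0,0,0,0,0]],
  ],
)

```text
clock: 35.28
tool_pos: [0.5292, 0.2925, 0.04]
orientation: [-90.0, 0.0, 62.0]
force: [1.0, -0.7, -0.7]
opening: 0.0234
```

Call:
step_arm(
  rows=[
    [[-1,0,0,0,0,0,0],[-1,0,0,0,0,0,0]],
  ],
)

```text
clock: 35.52
tool_pos: [0.5292, 0.2926, 0.04]
orientation: [-90.0, -0.0, 62.0]
force: [-0.1, -0.4, -0.7]
opening: 0.0181
```

Call:
step_arm(
  rows=[
    [[-1,0,0,3,0,0,0],[-1,0,0,3.5,0,0,0],[-1,0,0,4,0,0,0],[-1,-0.84,-2.45,0,0,0,9.5],[-1,-0.84,-2.45,0,0,0,9.5],[-1,-0.84,-2.45,0,0,0,9.5],[-1,-0.84,-2.45,0,0,0,9.5],[-1,-0.84,-2.45,0,0,0,9.5],[-1,-0.84,-2.45,0,0,0,9.5],[-1,-0.84,-2.45,0,0,0,9.5],[-1,-0.84,-2.45,0,0,0,9.5],[-1,-0.83,-2.5,0,0,0,9.7]],
  ],
)

```text
clock: 37.02
tool_pos: [0.4532, 0.0707, 0.145]
orientation: [-90.0, -0.0, 148.0]
force: [0.2, 0.0, -0.9]
opening: 0.018
```

Call:
step_arm(
  rows=[
    [[-1,0,0,-2,0,0,0],[-1,0,0,-1,0,0,0],[-1,0,0,0,0,0,0]],
  ],
)

```text
clock: 37.4
tool_pos: [0.4557, 0.0719, 0.1164]
orientation: [-90.1, 0.2, 147.8]
force: [1.9, -1.6, 9.3]
opening: 0.0186
```

Run:
```python
from m import *
S=snap("scene","s12"); o=ctrl.get_obs();t=o["tool_pos"];print(t,o["orientation"],o["opening"])
a=cv2.resize(S[200:290,220:320],None,fx=7,fy=6.6,interpolation=cv2.INTER_CUBIC); cv2.imwrite("pics/c13.png",a)
f=lambda P:((proj("scene",[P])[0]-[220,200])*[7,6.6]).round()
print("tip pred",f([t[0],t[1],t[2]-.029]),"collar",f([t[0],t[1],t[2]+.016]),"base",f([.454,.0723,.033]),"guide",f([.4526,.0695,.05]))
```

```text
[0.45569161 0.07198089 0.11649304] [-90.10804622   0.15834557 147.75954453] 0.018387983657596533
tip pred [297. 355.] collar [294. 269.] base [297. 455.] guide [301. 432.]
```

View pics/c13.png

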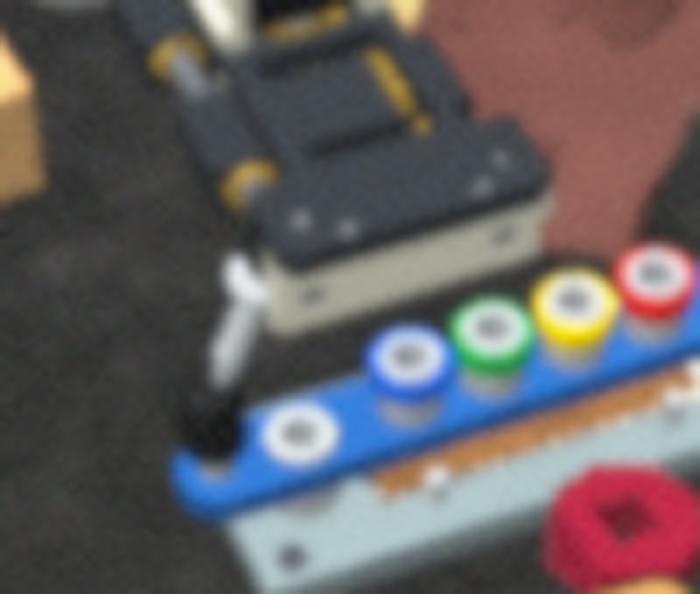

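The pin has swung about 20° in the pads: collar at (240,280), tip resting on the knob at (220,387). I'll lift off and measure the lean in the vertical plane through the jig axis.

Call:
step_arm(
  rows=[
    [[-1,0,0,2,0,0,0],[-1,0,0,1.5,0,0,0],[-1,0,0,0,0,0,0],[-1,0,0,0,0,0,0]],
  ],
)

```text
clock: 37.95
tool_pos: [0.4533, 0.0715, 0.1495]
orientation: [-90.0, -0.0, 147.7]
force: [-0.7, 0.2, -1.3]
opening: 0.0184
```

```bash
cat >> m.py <<'E'
U=np.array([np.cos(np.radians(-32.1)),np.sin(np.radians(-32.1))]);V=np.array([-U[1],U[0]])
def inplane(n,uv,p0):  # ray with vertical plane (U,z) through p0 -> (u rel p0, z)
    o,d=ray(n,uv); v=np.array([*V,0]); k=(np.array([*p0,0])-o)@v/(d@v); X=o+k*d; return np.array([(X[:2]-p0)@U,X[2]])
E
python3 - <<'E'
from m import *
S=snap("scene","s13"); o=ctrl.get_obs();t=o["tool_pos"];print(t,o["orientation"],o["opening"],o["force"])
h=cv2.cvtColor(S,cv2.COLOR_BGR2HSV); b=(235,225,262,262)
m=cv2.inRange(h[b[1]:b[3],b[0]:b[2]],np.array([0,0,95]),np.array([180,70,255]))
n,l,s,c=cv2.connectedComponentsWithStats(m)
for i in range(1,n):
  if s[i,4]>12:
    q=np.argwhere(l==i)[:,::-1]+np.array(b[:2]); P=np.array([inplane("scene",p,t[:2]) for p in q])
    print(s[i].tolist(),"u,z range",P.min(0).round(4),P.max(0).round(4)); 
    for z in np.arange(P[:,1].min(),P[:,1].max(),.006):
        k=(P[:,1]>=z)&(P[:,1]<z+.006); print((z+.003-t[2]-.056).round(4),P[k,0].mean().round(4),k.sum())
a=cv2.resize(S[200:290,220:320],None,fx=7,fy=6.6,interpolation=cv2.INTER_CUBIC); cv2.imwrite("pics/c14.png",a)
E
```

```text
[0.45323277 0.07140853 0.14933472] [-8.99534688e+01 -3.83706712e-02  1.47706554e+02] 0.018486652695347165 [-0.6559674  -0.30273808 -1.83031299]
[14, 1, 13, 24, 182] u,z range [-0.0292  0.1194] [-0.0002  0.1863]
-0.0829 -0.0254 7
-0.0769 -0.0242 8
-0.0709 -0.0231 12
-0.0649 -0.0192 15
-0.0589 -0.0142 24
-0.0529 -0.0132 24
-0.0469 -0.0129 20
-0.0409 -0.0111 21
-0.0349 -0.0125 22
-0.0289 -0.0152 18
-0.0229 -0.0143 10
-0.0169 -0.0086 1
```

The pin leans 17° about the jaw axis and passes through the grasp point. I'll tilt the tool 17° to make it upright.

Call:
step_arm(
  rows=[
    [[-1,0,0,0.5,-3,-4.8,0],[-1,0,0,0.5,-3,-4.8,0],[-1,0,0,0,-3,-4.8,0],[-1,0,0,0,0,0,0],[-1,0,0,0,0,0,0]],
  ],
)

```text
clock: 38.62
tool_pos: [0.4537, 0.0719, 0.1599]
orientation: [-90.1, 16.9, 147.8]
force: [-0.4, -0.3, -0.5]
opening: 0.0183
```

```bash
cat >> m.py <<'E'
def pin(S,b=(230,215,275,275),vlo=95):
    p0=np.array([.4541,.0720]); h=cv2.cvtColor(S,cv2.COLOR_BGR2HSV)
    m=cv2.inRange(h[b[1]:b[3],b[0]:b[2]],np.array([0,0,vlo]),np.array([180,70,255])); n,l,s,c=cv2.connectedComponentsWithStats(m)
    for i in range(1,n):
        if s[i,4]<15: continue
        q=np.argwhere(l==i)[:,::-1]+np.array(b[:2]); P=np.array([inplane("scene",p,p0) for p in q])
        print("blob",s[i].tolist(),[( (z+.003).round(4),P[(P[:,1]>=z)&(P[:,1]<z+.006),0].mean().round(4)) for z in np.arange(P[:,1].min(),P[:,1].max(),.006)])
E
python3 - <<'E'
from m import *
S=snap("scene","s14"); o=ctrl.get_obs();print(o["tool_pos"],o["orientation"],o["opening"])
pin(S)
a=cv2.resize(S[200:290,220:320],None,fx=7,fy=6.6,interpolation=cv2.INTER_CUBIC); cv2.imwrite("pics/c14.png",a)
E
```

```text
[0.4540183  0.07190945 0.16011266] [-90.09989805  16.92867076 147.69118682] 0.018296376134152192
blob [38, 0, 6, 4, 16] [(np.float64(0.1989), np.float64(0.0234)), (np.float64(0.2049), np.float64(0.0201))]
blob [8, 6, 37, 26, 364] [(np.float64(0.1278), np.float64(-0.0183)), (np.float64(0.1338), np.float64(-0.0267)), (np.float64(0.1398), np.float64(-0.0267)), (np.float64(0.1458), np.float64(-0.0221)), (np.float64(0.1518), np.float64(-0.0124)), (np.float64(0.1578), np.float64(-0.0102)), (np.float64(0.1638), np.float64(-0.0096)), (np.float64(0.1698), np.float64(0.0052)), (np.float64(0.1758), np.float64(0.0131)), (np.float64(0.1818), np.float64(0.0224))]
blob [9, 14, 4, 6, 18] [(np.float64(0.1794), np.float64(-0.0443)), (np.float64(0.1854), np.float64(-0.0461)), (np.float64(0.1914), np.float64(-0.0457))]
blob [28, 44, 10, 11, 78] [(np.float64(0.033), np.float64(0.0037)), (np.float64(0.039), np.float64(0.0013)), (np.float64(0.045), np.float64(0.001)), (np.float64(0.051), np.float64(-0.0015)), (np.float64(0.057), np.float64(-0.002)), (np.float64(0.063), np.float64(-0.0029)), (np.float64(0.069), np.float64(-0.0035))]
blob [36, 56, 9, 4, 19] [(np.float64(0.0012), np.float64(0.0237)), (np.float64(0.0072), np.float64(0.0184)), (np.float64(0.0132), np.float64(0.0233))]
```

View pics/c14.png

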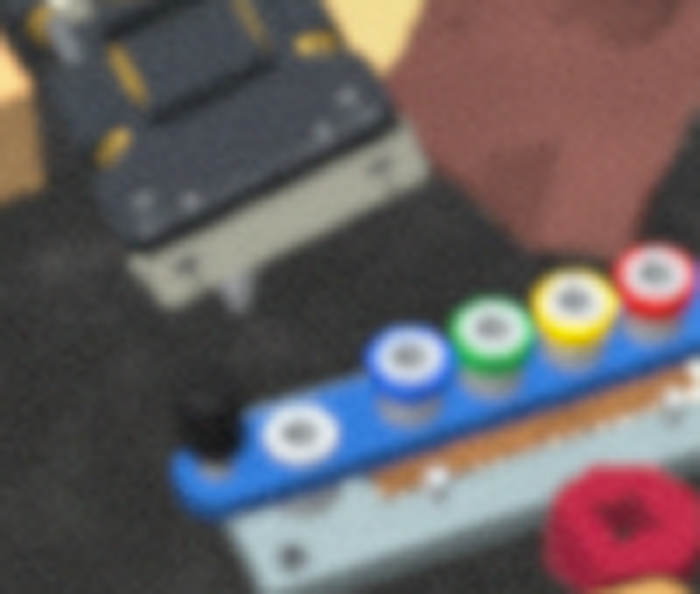

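Upright now: most of the pin is hidden behind the gripper body, with the shank end visible at crop (236,290) and the tip at about (236,308).

```bash
python3 - <<'E'
from m import *
p0=np.array([.4541,.0720]); S=cv2.imread("pics/s14.png"); g=cv2.cvtColor(S,cv2.COLOR_BGR2GRAY)
print(g[238:250,249:261])
def inp(uv):
    P=cv2.Rodrigues(np.array([0,0,0.]))  # noqa
    return 0
E
python3 - <<'E'
from m import *
p0=np.array([.4541,.0720])
for x,y in((236,308),(237,290),(238,275)): print((x,y),inplane("scene",(220+x/7,200+y/6.6),p0).round(4))
for x,y in((300,433),): print("guide",onz("scene",(220+x/7,200+y/6.6),.05).round(4),inplane("scene",(220+x/7,200+y/6.6),p0).round(4))
E
```

```text
[[158 163 165 166 164 164 161 156 152 136 116  98]
 [160 162 167 166 166 164 157 143 122 103  80  71]
 [158 164 164 165 163 155 141 117  94  73  62  55]
 [156 161 162 163 160 146 127  98  74  59  55  55]
 [148 148 148 154 153 138 117  88  63  53  53  54]
 [120 119 127 140 148 134 114  82  62  55  53  52]
 [ 89  84  97 123 136 125 107  75  59  54  51  50]
 [ 67  62  78 102 119 119  97  69  53  53  50  54]
 [ 58  58  61  84 104 103  82  64  53  55  54  53]
 [ 55  54  57  69  78  82  70  61  55  50  52  53]
 [ 57  55  55  60  62  62  63  59  60  61  58  56]
 [ 56  54  55  53  55  59  64  66  65  60  59  61]]
(236, 308) [-0.0185  0.1229]
(237, 290) [-0.0178  0.1318]
(238, 275) [-0.0172  0.139 ]
guide [0.4522 0.0695 0.05  ] [0.0009 0.0456]
```

Run:
```python
from m import *
p0=np.array([.4541,.0720])
for v in(-.09,-.0965,-.1): print(v,inplane("scene",(220+165/7,200+308/6.6),p0+v*V).round(4), inplane("scene",(220+430/7,200+170/6.6),p0+v*V).round(4))
```

```text
-0.09 [-0.0687  0.2472] [0.0062 0.2707]
-0.0965 [-0.0707  0.2554] [0.0033 0.2786]
-0.1 [-0.0717  0.2598] [0.0017 0.2828]
```

Call:
step_arm(
  rows=[
    [[-1,0.5,-0.3,0,0,0,0],[-1,0.5,-0.3,0,0,0,0],[-1,0.57,-0.4,0,0,0,0],[-1,0,0,-1,0,0,0],[-1,0,0,-1.5,0,0,0],[-1,0,0,-1.5,0,0,0],[-1,0,0,-1,0,0,0],[-1,0,0,0,0,0,0],[-1,0,0,0,0,0,0]],
  ],
)

```text
clock: 39.8
tool_pos: [0.4697, 0.0617, 0.1104]
orientation: [-90.1, 17.0, 147.7]
force: [0.2, 0.1, -0.7]
opening: 0.0183
```

Run:
```python
from m import *
S=snap("scene","s15"); o=ctrl.get_obs();print(o["tool_pos"],o["orientation"],o["opening"],o["force"])
b=(252,246,275,272); g=cv2.cvtColor(S,cv2.COLOR_BGR2GRAY); np.set_printoptions(linewidth=200)
print(g[b[1]:b[3],b[0]:b[2]])
print("expected tip px at u=0,z=.073",proj("scene",[[.4541,.072,.073]]))
```

```text
[0.46974304 0.06184095 0.11049444] [-90.13277623  16.997064   147.69378804] 0.018075151718154443 [-0.09735633 -0.30963946  0.08334877]
[[ 95  85  83  83  89 103 106  90  71  66  56  62  77 100 114 138 153 159 163 162 164 164 165]
 [ 91  91  87  84  84  79  77  68  56  59  73  91 112 135 147 155 162 160 164 164 166 163 163]
 [ 96  94  87  77  68  62  61  60  71  89 112 126 143 154 159 160 166 165 166 164 161 157 153]
 [ 95  88  75  62  57  62  70  91 112 133 142 154 160 163 163 163 164 163 163 159 153 144 134]
 [ 80  72  64  59  71  90 108 130 145 153 158 163 163 164 164 163 163 158 154 145 133 121 121]
 [ 61  59  70  83 105 128 140 151 158 161 162 165 164 164 162 162 155 145 128 114 102 109 138]
 [ 71  79  98 116 134 143 152 160 162 165 165 164 163 161 158 147 135 116  95  83  88 128 167]
 [105 118 128 137 142 142 147 160 165 164 163 165 160 154 144 125 101  84  68  69  94 143 188]
 [140 146 151 146 141 133 145 162 166 165 163 158 147 134 111  92  73  63  55  63  99 148 194]
 [148 157 159 155 148 142 145 155 160 158 154 147 126 100  78  62  59  58  58  69  94 139 182]
 [137 156 163 1
[... 865 characters left out ...]
 214 221 191 157 151 162 177 210 227 214 162 125 116 114 115 115 117]
 [ 24  36  53  84 120 167 214 223 198 168 165 169 183 213 227 205 156 124 114 114 113 113 112]
 [ 30  36  62  89 117 150 194 221 219 201 192 196 205 220 218 186 144 116 117 113 110 112 104]
 [ 34  53  79 101 114 135 169 205 221 219 218 215 213 206 189 154 128 114 109 104 100  97  86]
 [ 61  78  94 108 113 122 144 168 190 200 204 200 190 173 147 127 109 103  99  89  81  77  74]
 [ 90  98 109 114 116 118 124 137 151 160 165 159 149 131 117 103  93  87  80  76  75  80  88]
 [113 114 115 118 117 115 118 123 122 126 126 121 111 100  92  85  78  84  88  88  89  95 105]]
expected tip px at u=0,z=.073 [[262.20246735 258.30714219]]
```

The tip is where expected (262,258), directly over the bush at (262,265). Lowering in small steps.

Call:
step_arm(
  rows=[
    [[-1,0,0,-1,0,0,0],[-1,0,0,-0.8,0,0,0],[-1,0,0,-0.6,0,0,0],[-1,0,0,-0.4,0,0,0],[-1,0,0,0,0,0,0]],
  ],
)

```text
clock: 40.48
tool_pos: [0.4693, 0.0613, 0.0817]
orientation: [-90.0, 17.0, 147.7]
force: [-0.2, 0.4, 0.4]
opening: 0.0182
```

Call:
step_arm(
  rows=[
    [[-1,0,0,-0.4,0,0,0],[-1,0,0,-0.4,0,0,0],[-1,0,0,0,0,0,0]],
  ],
)

```text
clock: 40.85
tool_pos: [0.4692, 0.0613, 0.0737]
orientation: [-90.0, 17.0, 147.7]
force: [0.7, -0.5, 0.1]
opening: 0.0182
```

Call:
step_arm(
  rows=[
    [[-1,0,0,-0.4,0,0,0],[-1,0,0,-0.3,0,0,0],[-1,0,0,0,0,0,0]],
  ],
)

```text
clock: 41.22
tool_pos: [0.4693, 0.0614, 0.0668]
orientation: [-90.1, 17.0, 147.7]
force: [0.5, 0.0, -1.1]
opening: 0.0184
```

Call:
step_arm(
  rows=[
    [[-1,0,0,-0.4,0,0,0],[-1,0,0,-0.3,0,0,0],[-1,0,0,0,0,0,0]],
  ],
)

```text
clock: 41.6
tool_pos: [0.4697, 0.0619, 0.0599]
orientation: [-90.1, 17.0, 147.7]
force: [0.5, 1.2, -1.7]
opening: 0.0183
```

Call:
step_arm(
  rows=[
    [[-1,0,0,-0.4,0,0,0],[-1,0,0,0,0,0,0]],
  ],
)

```text
clock: 41.85
tool_pos: [0.4699, 0.0623, 0.056]
orientation: [-90.2, 17.0, 147.7]
force: [2.2, 3.0, -1.7]
opening: 0.0185
```

Call:
step_arm(
  rows=[
    [[-1,0,0,-0.4,0,0,0],[-1,0,0,-0.3,0,0,0],[-1,0,0,0,0,0,0]],
  ],
)

```text
clock: 42.22
tool_pos: [0.47, 0.0628, 0.0489]
orientation: [-90.2, 17.0, 147.7]
force: [3.7, 5.8, -3.5]
opening: 0.0182
```

Call:
step_arm(
  rows=[
    [[-1,0,0,-0.3,0,0,0],[-1,0,0,0,0,0,0]],
  ],
)

```text
clock: 42.48
tool_pos: [0.4704, 0.0629, 0.0465]
orientation: [-90.2, 16.9, 147.7]
force: [3.6, 5.3, -3.1]
opening: 0.0183
```

Call:
step_arm(
  rows=[
    [[-1,0,0,-0.3,0,0,0],[-1,0,0,0,0,0,0]],
  ],
)

```text
clock: 42.72
tool_pos: [0.4709, 0.0629, 0.0445]
orientation: [-90.1, 16.8, 147.7]
force: [2.2, 4.5, -1.5]
opening: 0.0183
```

Call:
step_arm(
  rows=[
    [[-1,0,0,-0.3,0,0,0],[-1,0,0,0,0,0,0]],
  ],
)

```text
clock: 42.98
tool_pos: [0.4712, 0.0628, 0.0423]
orientation: [-90.0, 16.7, 147.7]
force: [2.8, 4.7, -0.9]
opening: 0.0185
```

Call:
step_arm(
  rows=[
    [[-1,0,0,-0.3,0,0,0],[-1,0,0,0,0,0,0]],
  ],
)

```text
clock: 43.22
tool_pos: [0.4716, 0.0627, 0.0402]
orientation: [-89.9, 16.6, 147.7]
force: [0.6, 5.1, -0.5]
opening: 0.0185
```

Run:
```python
from m import *
o=ctrl.get_obs(); np.set_printoptions(suppress=True,precision=3,linewidth=200)
for k in o: print(k,o[k])
S=snap("scene","s16"); pin(S,(240,235,275,275),110)
```

```text
clock 43.225
joint_pos [ 41.995   4.484 -58.236  36.572 -27.61  -17.001]
qvel [ 0.185 -0.05   0.051 -0.191 -0.087  0.042]
tau [ -2.359 -24.314  15.695   2.566  -2.447   0.075]
tool_pos [0.472 0.063 0.04 ]
orientation [-89.873  16.632 147.701]
force [ 0.625  5.128 -0.543]
moment [2.712 0.608 0.459]
opening 0.018466491958776803
blob [0, 0, 6, 10, 41] [(np.float64(0.1461), np.float64(-0.0426)), (np.float64(0.1521), np.float64(-0.0418)), (np.float64(0.1581), np.float64(-0.0422)), (np.float64(0.1641), np.float64(-0.0419)), (np.float64(0.1701), np.float64(-0.0427)), (np.float64(0.1761), np.float64(-0.0457))]
blob [15, 29, 20, 11, 115] [(np.float64(0.0012), np.float64(0.0237)), (np.float64(0.0072), np.float64(0.0184)), (np.float64(0.0132), np.float64(0.0126)), (np.float64(0.0192), np.float64(0.0088)), (np.float64(0.0252), np.float64(0.0057)), (np.float64(0.0312), np.float64(0.015)), (np.float64(0.0372), np.float64(0.0246))]
```

Joint 3 has reached its lower range limit, so I'll stop lowering. The pin is nearly home, so I'll release it to drop, rise and untilt.

Call:
step_arm(
  rows=[
    [[1,0,0,0.3,0,0,0],[1,0,0,0,0,0,0],[1,0,0,0,0,0,0],[1,0,0,0,0,0,0],[1,0,0,0,0,0,0],[1,0,0,0,0,0,0],[1,0,0,3,0,0,0],[1,0,0,4,0,0,0],[1,0,0,4,3,4.8,0],[1,0,3,0,3,4.8,0],[1,0,5,0,3,4.8,0],[1,0,5,0,0,0,0]],
  ],
)

```text
clock: 44.78
tool_pos: [0.4733, 0.194, 0.1537]
orientation: [-89.9, -0.4, 147.5]
force: [1.0, -0.3, -0.1]
opening: 0.0874
```

Run:
```python
from m import *
S=snap("scene","s17");T=snap("top","t17"); o=ctrl.get_obs();print(o["tool_pos"],o["orientation"],o["joint_pos"].round(1))
p0=np.array([.4541,.0720])
h=cv2.cvtColor(S,cv2.COLOR_BGR2HSV); b=(252,230,275,275); m=cv2.inRange(h[b[1]:b[3],b[0]:b[2]],np.array([0,0,0]),np.array([180,255,60])); n,l,s,c=cv2.connectedComponentsWithStats(m)
for i in range(1,n):
  if s[i,4]>15:
    q=np.argwhere(l==i)[:,::-1]+np.array(b[:2]); P=np.array([inplane("scene",x,p0) for x in q]); print(s[i].tolist(),c[i]+b[:2],P.min(0).round(4),P.max(0).round(4),P.mean(0).round(4))
np.set_printoptions(linewidth=220); g=cv2.cvtColor(S,cv2.COLOR_BGR2GRAY); print(g[238:274,252:274])
print([ (z,proj("scene",[[*p0,z]])[0].round(1).tolist()) for z in(.05,.061,.097)])
```

```text
[0.4726773  0.19600771 0.15309379] [-89.81655463  -0.33520981 147.7850327 ] [ 44.3   6.9 -22.2  -0.3 -61.1  13.7]
[0, 0, 23, 39, 533] [262.53658537 246.04502814] [-0.0255  0.0505] [0.0293 0.1778] [0.0019 0.1147]
[[ 64  64  61  62  58  59  57  55  57  55  49  55  53  54  53  54  54  54  56  55  54  54]
 [ 62  61  61  59  60  59  60  55  56  53  50  54  53  55  52  51  50  51  52  49  53  54]
 [ 58  59  58  59  58  57  58  57  53  48  50  50  52  52  52  51  51  49  53  54  52  56]
 [ 54  55  54  57  55  56  53  55  53  48  50  54  54  51  53  50  54  52  51  51  54  59]
 [ 52  57  57  57  58  55  55  52  54  51  51  51  53  51  55  50  52  51  53  52  56  58]
 [ 52  56  57  57  58  54  56  55  52  51  49  52  53  52  50  52  52  52  57  52  55  53]
 [ 52  54  55  56  58  54  52  51  51  48  50  52  53  53  51  51  52  51  51  57  55  55]
 [ 55  52  53  52  54  55  53  52  52  50  53  52  53  54  57  57  52  51  48  53  54  54]
 [ 54  58  50  53  53  54  53  54  55  50  52  54  52  54  58  53  52  57  54  52  50  49]
 [ 53  55  54  57  56  55  54  55  54  59  54  55  56  55  55  57  57
[... 1763 characters left out ...]
0  91 119 151 188 215 223 223 220 221 220 216 202 176 138 121 117 114 111 111]
 [ 38  53  78 101 117 137 166 202 217 219 216 212 207 198 178 153 126 114 110 107 100  93]
 [ 57  79  97 110 118 125 142 169 186 199 199 193 183 166 146 126 110 104  92  90  86  81]
 [ 93 100 109 115 116 119 126 137 148 160 164 155 145 132 117  99  96  85  83  77  76  79]
 [118 115 116 116 117 118 115 120 123 130 129 121 112 100  89  85  79  80  89  92  87  95]
 [127 121 116 114 115 118 115 112 106 104 102  94  84  78  79  80  91 111 126 130 122 118]
 [123 120 115 116 111 109 104  98  92  83  77  75  74  79  88  98 122 149 164 167 158 151]]
[(0.05, [262.4, 264.6]), (0.061, [262.3, 261.6]), (0.097, [261.9, 251.6])]
```

The pin's grip and collar now sit over the bush at rows 250–267, as expected for home within about 1 px. I'll press lightly on its top with shut fingers to be sure.

Call:
step_arm(
  rows=[
    [[-1,-0.4,-3.1,0,0,0,0],[-1,-0.4,-3.1,0,0,0,0],[-1,-0.5,-3.1,0,0,0,0],[-1,-0.5,-3.1,0,0,0,0],[-1,0,0,-2,0,0,0],[-1,0,0,-2,0,0,0],[-1,0,0,-2,0,0,0],[-1,0,0,-0.6,0,0,0],[-1,0,0,-0.3,0,0,0],[-1,0,0,-0.3,0,0,0],[-1,0,0,0,0,0,0]],
  ],
)

```text
clock: 46.25
tool_pos: [0.454, 0.0689, 0.0818]
orientation: [-89.8, -0.3, 147.7]
force: [-0.1, -0.0, 0.5]
opening: 0.0006
```

Call:
step_arm(
  rows=[
    [[-1,0,0,-0.3,0,0,0],[-1,0,0,0,0,0,0]],
  ],
)

```text
clock: 46.5
tool_pos: [0.4537, 0.0687, 0.0785]
orientation: [-89.8, -0.3, 147.7]
force: [-0.9, 0.3, 0.7]
opening: 0.0003
```

Call:
step_arm(
  rows=[
    [[-1,0,0,-0.3,0,0,0],[-1,0,0,0,0,0,0]],
  ],
)

```text
clock: 46.75
tool_pos: [0.4536, 0.0686, 0.0753]
orientation: [-89.8, -0.3, 147.7]
force: [0.4, -0.4, -0.3]
opening: 0.0005
```

Call:
step_arm(
  rows=[
    [[-1,0,0.3,-0.3,0,0,0],[-1,0,0,-0.3,0,0,0],[-1,0,0,0,0,0,0]],
  ],
)

```text
clock: 47.12
tool_pos: [0.4536, 0.0717, 0.0692]
orientation: [-89.8, -0.3, 147.7]
force: [0.5, -0.5, -0.1]
opening: 0.001
```

Call:
step_arm(
  rows=[
    [[-1,0,0,-0.2,0,0,0],[-1,0,0,0,0,0,0]],
  ],
)

```text
clock: 47.38
tool_pos: [0.4537, 0.0717, 0.0674]
orientation: [-89.8, -0.3, 147.7]
force: [-0.3, -0.2, 0.6]
opening: 0.0004
```

Call:
step_arm(
  rows=[
    [[-1,0,0,-0.2,0,0,0],[-1,0,0,0,0,0,0]],
  ],
)

```text
clock: 47.62
tool_pos: [0.4537, 0.0717, 0.0654]
orientation: [-89.8, -0.3, 147.7]
force: [-0.0, 0.0, 0.5]
opening: 0.0005
```

Call:
step_arm(
  rows=[
    [[-1,0,0,-0.2,0,0,0],[-1,0,0,0,0,0,0]],
  ],
)

```text
clock: 47.88
tool_pos: [0.4537, 0.0717, 0.0634]
orientation: [-89.8, -0.3, 147.7]
force: [0.2, 0.1, 0.5]
opening: 0.0006
```

Call:
step_arm(
  rows=[
    [[-1,0,0,-0.2,0,0,0],[-1,0,0,0,0,0,0]],
  ],
)

```text
clock: 48.12
tool_pos: [0.4537, 0.0717, 0.0614]
orientation: [-89.8, -0.3, 147.7]
force: [0.2, 0.1, -0.4]
opening: 0.0006
```

Call:
step_arm(
  rows=[
    [[-1,0,0,-0.2,0,0,0],[-1,0,0,0,0,0,0]],
  ],
)

```text
clock: 48.38
tool_pos: [0.4537, 0.0717, 0.0594]
orientation: [-89.8, -0.3, 147.7]
force: [0.1, 0.1, 0.7]
opening: 0.0008
```

Call:
step_arm(
  rows=[
    [[-1,0,0,-0.2,0,0,0],[-1,0,0,0,0,0,0]],
  ],
)

```text
clock: 48.62
tool_pos: [0.4553, 0.0724, 0.0591]
orientation: [-89.9, -0.2, 147.8]
force: [-4.1, 1.2, 14.3]
opening: 0.0007
```

Call:
step_arm(
  rows=[
    [[-1,0,0,-0.2,0,0,0],[-1,0,0,0,0,0,0]],
  ],
)

```text
clock: 48.88
tool_pos: [0.4572, 0.0733, 0.0589]
orientation: [-90.1, -0.1, 147.8]
force: [-5.7, 2.2, 28.4]
opening: 0.0003
```

Contact at tips ≈ 0.096, which matches the pin's top when home (0.097), so the pin is seated. Next the red punch, moving gently so it doesn't swing.

Call:
step_arm(
  rows=[
    [[0.2,0,0,3,0,0,0],[0.2,0,0,4,0,0,0],[0.2,0,0,4,0,0,0],[0.2,0.68,2.15,0,0,0,-9.5],[0.2,0.68,2.15,0,0,0,-9.5],[0.2,0.68,2.15,0,0,0,-9.5],[0.2,0.68,2.15,0,0,0,-9.5],[0.2,0.68,2.15,0,0,0,-9.5],[0.2,0.68,2.15,0,0,0,-9.5],[0.2,0.68,2.15,0,0,0,-9.5],[0.2,0.68,2.15,0,0,0,-9.5],[0.2,0.68,2.2,0,0,0,-9.7]],
  ],
)

```text
clock: 50.38
tool_pos: [0.5151, 0.2664, 0.1653]
orientation: [-89.8, -0.3, 61.7]
force: [0.0, -0.4, 0.9]
opening: 0.0526
```

Call:
step_arm(
  rows=[
    [[0.2,0,0,0,0,0,0],[0.2,0,0,0,0,0,0],[0.2,0,0,0,0,0,0]],
  ],
)

```text
clock: 50.75
tool_pos: [0.5148, 0.2652, 0.1656]
orientation: [-89.8, -0.3, 62.1]
force: [0.1, -0.1, -0.3]
opening: 0.0527
```

Run:
```python
from m import *
S=snap("scene","s18")
for k,(lo,hi) in {**COL,"red":([0,140,90],[6,255,255])}.items():
    c=cents(S,(180,150,228,222),lo,hi,8); print(k,[(a,x.tolist(),onz("scene",x,.111)[:2].round(4).tolist()) for a,x,_ in c[:2]])
```

```text
red [(np.int32(48), [210.3, 199.2], [0.506, 0.2623])]
yellow []
green [(np.int32(13), [195.9, 177.2], [0.5462, 0.3439]), (np.int32(8), [199.1, 171.1], [0.5685, 0.3527])]
blue [(np.int32(63), [201.8, 182.2], [0.5405, 0.3192])]
```

Call:
step_arm(
  rows=[
    [[0.2,0,0,-4,0,0,0],[0.2,0,0,-3,0,0,0],[0.2,0,0,-2,0,0,0],[0.2,0,0,-2,0,0,0],[0.2,0,0,0,0,0,0],[-1,0,0,0,0,0,0],[-1,0,0,0,0,0,0],[-1,0,0,0,0,0,0],[-1,0,0,0,0,0,0],[-1,0,0,0,0,0,0],[-1,0,0,0,0,0,0]],
  ],
)

```text
clock: 52.18
tool_pos: [0.5152, 0.2659, 0.0558]
orientation: [-89.8, -0.3, 62.0]
force: [-0.2, -0.3, 2.7]
opening: 0.0173
```

Call:
step_arm(
  rows=[
    [[-1,0,0,0.5,0,0,0],[-1,0,0,1,0,0,0],[-1,0,0,1.5,0,0,0],[-1,0,0,2,0,0,0],[-1,0,0,2,0,0,0],[-1,0,0,1.5,0,0,0],[-1,0,0,1,0,0,0],[-1,0,0,0.5,0,0,0],[-1,0,0,0.5,0,0,0],[-1,0,0,0,0,0,0]],
  ],
)

```text
clock: 53.42
tool_pos: [0.515, 0.2657, 0.1605]
orientation: [-89.8, -0.3, 62.0]
force: [-0.1, 0.6, -0.5]
opening: 0.0173
```

Call:
step_arm(
  rows=[
    [[-1,0.04,-0.2,0,0,0,0.6],[-1,0.07,-0.4,0,0,0,1.2],[-1,0.11,-0.6,0,0,0,1.8],[-1,0.14,-0.8,0,0,0,2.4],[-1,0.18,-0.94,0,0,0,3.1],[-1,0.18,-0.94,0,0,0,3.1],[-1,0.18,-0.94,0,0,0,3.1],[-1,0.18,-0.94,0,0,0,3.1],[-1,0.18,-0.94,0,0,0,3.1],[-1,0.18,-0.94,0,0,0,3.1],[-1,0.18,-0.94,0,0,0,3.1],[-1,0.18,-0.94,0,0,0,3.1]],
  ],
)

```text
clock: 54.92
tool_pos: [0.5329, 0.1699, 0.1603]
orientation: [-89.8, -0.3, 93.0]
force: [0.1, -0.4, -0.4]
opening: 0.0173
```

Call:
step_arm(
  rows=[
    [[-1,0.18,-0.94,0,0,0,3.1],[-1,0.18,-0.94,0,0,0,3.1],[-1,0.18,-0.94,0,0,0,3.1],[-1,0.18,-0.94,0,0,0,3.1],[-1,0.18,-0.94,0,0,0,3.1],[-1,0.18,-0.94,0,0,0,3.1],[-1,0.18,-0.94,0,0,0,3.1],[-1,0.18,-0.94,0,0,0,3.1],[-1,0.18,-0.94,0,0,0,3.1],[-1,0.18,-0.94,0,0,0,3.1],[-1,0.18,-0.94,0,0,0,3.1],[-1,0.18,-0.94,0,0,0,3.1]],
  ],
)

```text
clock: 56.42
tool_pos: [0.5544, 0.0571, 0.1603]
orientation: [-89.8, -0.3, 130.2]
force: [-0.4, 0.2, -1.7]
opening: 0.0173
```

Call:
step_arm(
  rows=[
    [[-1,0.18,-0.94,0,0,0,3.1],[-1,0.18,-0.94,0,0,0,3.1],[-1,0.18,-0.94,0,0,0,3.1],[-1,0.18,-0.94,0,0,0,3.1],[-1,0.14,-0.8,0,0,0,2.4],[-1,0.1,-0.6,0,0,0,1.8],[-1,0.07,-0.4,0,0,0,1.2],[-1,0,-0.1,0,0,0,0],[-1,0,0,0,0,0,0],[-1,0,0,0,0,0,0]],
  ],
)

```text
clock: 57.68
tool_pos: [0.5649, 0.0013, 0.1605]
orientation: [-89.8, -0.3, 147.8]
force: [-0.5, -0.4, -0.4]
opening: 0.0173
```

```bash
cat > pl.py <<'E'
from m import *
import sys
def look(name,tube):
    S=snap("scene",name); o=ctrl.get_obs(); t=o["tool_pos"]; print(t.round(4),o["orientation"].round(1),o["opening"].round(4),o["force"].round(1))
    p0=np.array(tube); h=cv2.cvtColor(S,cv2.COLOR_BGR2HSV)
    G=np.array([*p0,t[2]+.056]); L=[proj("scene",[G-[0,0,d]])[0] for d in(.012,.03,.055,.08,.1)]; print("pred px",np.round(L,1).tolist())
    # scan rows: bright/grey shank columns near prediction
    g=cv2.cvtColor(S,cv2.COLOR_BGR2GRAY)
    y0,y1=int(L[0][1]),int(L[-1][1])+6; x=int(round(L[2][0])); print("cols",x-9,"..",x+9,"rows from",y0)
    np.set_printoptions(linewidth=200); print(g[y0:y1,x-9:x+10])
E
python3 -c "
from pl import *
look('s19',(.5638,.0038))"
```

```text
Traceback (most recent call last):
  File "pl.py", line 4, in look
    S=snap("scene",name); o=ctrl.get_obs(); t=o["tool_pos"]; print(t.round(4),o["orientation"].round(1),o["opening"].round(4),o["force"].round(1))
                                                                                                        ^^^^^^^^^^^^^^^^^^
AttributeError: 'float' object has no attribute 'round'
```

```bash
sed -i 's/o\["opening"\].round(4)/o["opening"]/' pl.py; python3 -c "
from pl import *
look('s20',(.5649,.0013))"
```

```text
[0.5649 0.0013 0.1605] [-89.8  -0.3 147.8] 0.017418834305627094 [-0.1  0.1 -1.2]
pred px [[318.3, 200.6], [317.8, 206.6], [317.1, 214.6], [316.4, 222.3], [315.8, 228.3]]
cols 308 .. 326 rows from 200
[[ 90  90  92  88  70  52  53  69  89 128 162 174 161 135 132 129 103  74  60]
 [ 93  90  90  80  70  66  69  76  92 124 163 177 171 151 148 153 128  84  61]
 [ 90  90  90  87  83  75  78  81 105 135 167 180 176 161 160 168 152 111  76]
 [ 94  90  93  88  87  84  84  92 120 153 175 181 174 165 167 176 168 142 115]
 [ 91  91  89  88  85  90  90 102 131 166 183 180 168 164 173 181 180 169 152]
 [ 89  91  89  89  88  95 101 115 139 168 182 176 164 161 171 183 186 185 168]
 [ 90  92  94  94  93 101 105 118 143 175 181 175 169 163 173 184 188 180 172]
 [ 96 101 102 102 104 106 109 120 144 172 182 175 165 167 177 184 186 178 168]
 [106 104 106 105 104 107 112 127 151 172 179 174 166 167 178 184 181 173 164]
 [105 108 104 105 106 105 113 130 159 172 174 172 165 165 176 180 179 171 163]
 [106 107 107 104 106 107 116 133 159 166 165 159 153 153 168 178 175 168 164]
 [105 106 106 105 105 109 116 1
[... 1086 characters left out ...]
15 116 123 142 153 148 126  96  67  57  54  53  51  49  49  53  56]
 [112 113 112 114 126 144 152 144 116  83  65  58  54  51  51  51  52  55  53]
 [111 112 113 116 122 140 148 135 108  76  58  60  53  51  51  48  48  52  55]
 [115 112 114 112 119 142 145 130  96  68  52  52  50  52  54  53  51  53  51]
 [112 111 109 110 119 143 140 117  87  61  58  54  55  53  52  53  47  52  52]
 [111 107 105 101 111 129 128 104  73  61  54  56  55  56  52  51  53  53  49]
 [109 110 102  89  87 105  99  83  65  60  59  59  57  56  53  49  52  52  50]
 [109 107  95  78  70  69  70  62  56  57  62  63  61  58  55  51  50  52  47]
 [110 104  92  73  59  53  50  51  57  57  59  61  63  63  55  55  52  51  47]]
```

Call:
step_arm(
  rows=[
    [[-1,0.1,0.03,0,-1,-1.5,0],[-1,0.1,0.03,0,-1,-1.6,0],[-1,0,0,0,0,0,0],[-1,0,0,-0.5,0,0,0],[-1,0,0,-1,0,0,0],[-1,0,0,-1,0,0,0],[-1,0,0,-0.5,0,0,0],[-1,0,0,0,0,0,0],[-1,0,0,0,0,0,0]],
  ],
)

```text
clock: 58.9
tool_pos: [0.5671, 0.0017, 0.1307]
orientation: [-89.8, 3.4, 147.8]
force: [0.2, -0.2, -0.8]
opening: 0.0171
```

```bash
cat > pl.py <<'E'
from m import *
def look(name,tube,G_off=.056):
    """shank line of the held punch, in the (U,z) plane through the tube axis; u in mm relative to the tube"""
    S=snap("scene",name); o=ctrl.get_obs(); t=o["tool_pos"]; p0=np.array(tube)
    print(t.round(4),o["orientation"].round(1),o["opening"],o["force"].round(1))
    g=cv2.cvtColor(S,cv2.COLOR_BGR2GRAY).astype(float)
    for d in np.arange(.04,.112,.006):
        x,y=proj("scene",[[*p0,t[2]+G_off-d]])[0]; xs=np.arange(int(x)-8,int(x)+9); r=g[int(round(y)),xs]
        w=np.clip(r-(r.max()-25),0,None); print("d%.0f z%.3f row %d"%(d*1e3,t[2]+G_off-d,round(y)),"pred %.1f"%x,"peak %.1f"%((w*xs).sum()/w.sum()),int(r.max()),"u %.1f"%(1e3*inplane("scene",((w*xs).sum()/w.sum(),y),p0)[0]), r.astype(int).tolist() if d>.07 else "")
E
python3 -c "
from pl import *
look('s21',(.5638,.0038))"
```

```text
[0.5672 0.0018 0.1309] [-89.8   3.4 147.8] 0.017869720025541408 [-0.9  0.9 -1.1]
d40 z0.147 row 219 pred 315.4 peak 318.8 175 u 8.5 
d46 z0.141 row 221 pred 315.3 peak 319.4 173 u 10.6 
d52 z0.135 row 223 pred 315.1 peak 319.6 170 u 11.6 
d58 z0.129 row 224 pred 315.0 peak 318.7 163 u 9.6 
d64 z0.123 row 226 pred 314.8 peak 315.0 156 u 0.4 
d70 z0.117 row 228 pred 314.7 peak 315.0 154 u 0.9 
d76 z0.111 row 230 pred 314.5 peak 315.0 153 u 1.2 [112, 111, 112, 112, 106, 97, 89, 112, 144, 153, 142, 117, 83, 57, 56, 56, 52]
d82 z0.105 row 232 pred 314.4 peak 314.8 150 u 1.1 [108, 111, 110, 110, 96, 80, 85, 119, 145, 150, 133, 112, 81, 64, 60, 57, 54]
d88 z0.099 row 233 pred 314.2 peak 314.8 148 u 1.5 [109, 109, 109, 103, 93, 77, 84, 117, 142, 148, 130, 103, 74, 63, 64, 57, 55]
d94 z0.093 row 235 pred 314.1 peak 314.6 138 u 1.6 [109, 109, 109, 99, 83, 70, 77, 109, 137, 138, 118, 84, 63, 58, 55, 55, 54]
d100 z0.087 row 237 pred 313.9 peak 313.4 157 u -1.5 [101, 106, 103, 107, 109, 122, 137, 148, 152, 157, 147, 124, 93, 66, 60, 58, 54]
d106 z0.081 row 238 pred 313.8 peak 312.4 195 u -3.6 [91, 94, 100, 114, 142, 170, 190, 195, 187, 182, 174, 158, 121, 83, 69, 63, 70]
d112 z0.075 row 240 pred 313.6 peak 314.3 211 u 1.8 [83, 76, 95, 141, 185, 206, 185, 165, 166, 175, 194, 211, 200, 156, 119, 109, 116]
```

Call:
step_arm(
  rows=[
    [[-1,-0.11,0.07,0,0,0,0],[-1,0,0,-0.7,0,0,0],[-1,0,0,-0.7,0,0,0],[-1,0,0,-0.5,0,0,0],[-1,0,0,0,0,0,0]],
  ],
)

```text
clock: 59.58
tool_pos: [0.5656, 0.0024, 0.1109]
orientation: [-89.7, 3.3, 147.8]
force: [-0.5, 0.7, -1.1]
opening: 0.0176
```

Call:
step_arm(
  rows=[
    [[-1,0,0,-0.4,0,0,0],[-1,0,0,-0.4,0,0,0],[-1,0,0,0,0,0,0]],
  ],
)

```text
clock: 59.95
tool_pos: [0.5659, 0.0026, 0.1033]
orientation: [-89.8, 3.4, 147.8]
force: [0.4, 1.2, -1.2]
opening: 0.017
```

Call:
step_arm(
  rows=[
    [[-1,0,0,-0.5,0,0,0],[-1,0,0,-0.5,0,0,0],[-1,0,0,0,0,0,0]],
  ],
)

```text
clock: 60.32
tool_pos: [0.566, 0.0028, 0.093]
orientation: [-89.8, 3.4, 147.8]
force: [2.8, 2.7, -3.2]
opening: 0.0173
```

Call:
step_arm(
  rows=[
    [[-1,0.03,0.04,-0.6,0,0,0],[-1,0,0,-0.6,0,0,0],[-1,0,0,-0.4,0,0,0],[-1,0,0,0,0,0,0]],
  ],
)

```text
clock: 60.82
tool_pos: [0.5661, 0.003, 0.077]
orientation: [-89.8, 3.3, 147.8]
force: [2.9, 3.9, -3.3]
opening: 0.0172
```

Call:
step_arm(
  rows=[
    [[-1,0,0,-0.3,0,0,0],[-1,0,0,-0.2,0,0,0],[-1,0,0,0,0,0,0]],
  ],
)

```text
clock: 61.2
tool_pos: [0.5663, 0.003, 0.0725]
orientation: [-89.8, 3.4, 147.8]
force: [3.4, 3.7, -1.1]
opening: 0.0172
```

Call:
step_arm(
  rows=[
    [[-1,0,0,-0.2,0,0,0],[-1,0,0,0,0,0,0]],
  ],
)

```text
clock: 61.45
tool_pos: [0.5664, 0.0029, 0.0707]
orientation: [-89.8, 3.4, 147.8]
force: [2.3, 3.8, 1.9]
opening: 0.0175
```

Call:
step_arm(
  rows=[
    [[-1,0,0,-0.2,0,0,0],[-1,0,0,0,0,0,0]],
  ],
)

```text
clock: 61.7
tool_pos: [0.5672, 0.0028, 0.0704]
orientation: [-89.8, 3.5, 147.9]
force: [-1.0, 3.3, 14.7]
opening: 0.0172
```

Call:
step_arm(
  rows=[
    [[-1,0,0,-0.2,0,0,0],[-1,0,0,0,0,0,0]],
  ],
)

```text
clock: 61.95
tool_pos: [0.5684, 0.0028, 0.07]
orientation: [-89.9, 3.6, 147.9]
force: [-2.3, 3.5, 23.7]
opening: 0.0174
```

Red rests on the strap (contact at the expected height). Releasing and going to blue.

Call:
step_arm(
  rows=[
    [[0.2,0,0,0.2,0,0,0],[0.2,0,0,0,0,0,0],[0.2,0,0,0,0,0,0],[0.2,0,0,0,0,0,0],[0.2,0,0,0,0,0,0],[0.2,0,0,3,0,0,0],[0.2,0,0,4,0,0,0],[0.2,0,0,3,1,1.6,0],[0.2,0,0,0,1,1.6,0]],
  ],
)

```text
clock: 63.08
tool_pos: [0.5676, 0.0034, 0.1714]
orientation: [-90.0, -0.3, 147.9]
force: [0.5, 1.7, -0.4]
opening: 0.0525
```

Call:
step_arm(
  rows=[
    [[0.2,-0.24,3.16,0,0,0,-8.6],[0.2,-0.24,3.16,0,0,0,-8.6],[0.2,-0.24,3.16,0,0,0,-8.6],[0.2,-0.24,3.16,0,0,0,-8.6],[0.2,-0.24,3.16,0,0,0,-8.6],[0.2,-0.24,3.16,0,0,0,-8.6],[0.2,-0.24,3.16,0,0,0,-8.6],[0.2,-0.24,3.16,0,0,0,-8.6],[0.2,-0.24,3.16,0,0,0,-8.6],[0.2,-0.24,3.16,0,0,0,-8.5],[0.2,0,0,0,0,0,0],[0.2,0,0,0,0,0,0]],
  ],
)

```text
clock: 64.58
tool_pos: [0.5417, 0.3183, 0.1675]
orientation: [-89.7, -0.3, 62.0]
force: [-0.6, -0.6, 0.4]
opening: 0.0528
```

Call:
step_arm(
  rows=[
    [[0.2,0.1,0.05,-4,0,0,0],[0.2,0,0,-3,0,0,0],[0.2,0,0,-2.2,0,0,0],[0.2,0,0,-2,0,0,0],[0.2,0,0,0,0,0,0],[-1,0,0,0,0,0,0],[-1,0,0,0,0,0,0],[-1,0,0,0,0,0,0],[-1,0,0,0,0,0,0],[-1,0,0,0,0,0,0],[-1,0,0,0,0,0,0],[-1,0,0,0,0,0,0]],
  ],
)

```text
clock: 66.08
tool_pos: [0.5433, 0.3195, 0.0569]
orientation: [-89.8, -0.4, 61.9]
force: [-1.1, -0.3, 4.4]
opening: 0.0176
```

Call:
step_arm(
  rows=[
    [[-1,0,0,0.5,0,0,0],[-1,0,0,1,0,0,0],[-1,0,0,1.5,0,0,0],[-1,0,0,2,0,0,0],[-1,0,0,2,0,0,0],[-1,0,0,1.5,0,0,0],[-1,0,0,1,0,0,0],[-1,0,0,0.5,0,0,0],[-1,0,0,0.5,0,0,0],[-1,0,0,0,0,0,0]],
  ],
)

```text
clock: 67.32
tool_pos: [0.5431, 0.3193, 0.1615]
orientation: [-89.7, -0.4, 61.9]
force: [0.0, 0.4, -1.2]
opening: 0.0176
```

Call:
step_arm(
  rows=[
    [[-1,-0.04,-0.2,0,0,0,0.6],[-1,-0.08,-0.4,0,0,0,1.2],[-1,-0.12,-0.6,0,0,0,1.8],[-1,-0.16,-0.8,0,0,0,2.4],[-1,-0.2,-0.95,0,0,0,3.1],[-1,-0.2,-0.95,0,0,0,3.1],[-1,-0.2,-0.95,0,0,0,3.1],[-1,-0.2,-0.95,0,0,0,3.1],[-1,-0.2,-0.95,0,0,0,3.1],[-1,-0.2,-0.95,0,0,0,3.1],[-1,-0.2,-0.95,0,0,0,3.1],[-1,-0.2,-0.95,0,0,0,3.1]],
  ],
)

```text
clock: 68.82
tool_pos: [0.5229, 0.2226, 0.1616]
orientation: [-89.8, -0.4, 92.9]
force: [0.8, 0.1, -0.4]
opening: 0.0172
```

Call:
step_arm(
  rows=[
    [[-1,-0.2,-0.95,0,0,0,3.1],[-1,-0.2,-0.95,0,0,0,3.1],[-1,-0.2,-0.95,0,0,0,3.1],[-1,-0.2,-0.95,0,0,0,3.1],[-1,-0.2,-0.95,0,0,0,3.1],[-1,-0.2,-0.95,0,0,0,3.1],[-1,-0.2,-0.95,0,0,0,3.1],[-1,-0.2,-0.95,0,0,0,3.1],[-1,-0.2,-0.95,0,0,0,3.1],[-1,-0.2,-0.95,0,0,0,3.1],[-1,-0.2,-0.95,0,0,0,3.1],[-1,-0.2,-0.95,0,0,0,3.1]],
  ],
)

```text
clock: 70.32
tool_pos: [0.4988, 0.1087, 0.1616]
orientation: [-89.8, -0.4, 130.1]
force: [0.4, 0.8, -0.5]
opening: 0.0175
```

Call:
step_arm(
  rows=[
    [[-1,-0.19,-0.95,0,0,0,3.1],[-1,-0.19,-0.95,0,0,0,3.1],[-1,-0.19,-0.95,0,0,0,3.1],[-1,-0.19,-0.95,0,0,0,3.1],[-1,-0.14,-0.8,0,0,0,2.4],[-1,-0.1,-0.6,0,0,0,1.8],[-1,-0.07,-0.4,0,0,0,1.2],[-1,0,-0.2,0,0,0,0],[-1,0,0,-1,0,0,0],[-1,0,0,-1,0,0,0],[-1,0,0,0,0,0,0],[-1,0,0,0,0,0,0]],
  ],
)

```text
clock: 71.82
tool_pos: [0.4885, 0.0514, 0.1414]
orientation: [-89.7, -0.4, 147.7]
force: [0.3, 0.2, -1.5]
opening: 0.0174
```

```bash
python3 -c "
from pl import *
look('s22',(.4879,.0523))"
```

```text
[0.4886 0.0515 0.1416] [-89.8  -0.4 147.7] 0.017502570130549667 [ 0.2  0.1 -1. ]
d40 z0.158 row 228 pred 278.0 peak 278.4 183 u 0.9 
d46 z0.152 row 229 pred 278.0 peak 278.5 182 u 1.3 
d52 z0.146 row 231 pred 278.0 peak 279.2 187 u 3.0 
d58 z0.140 row 233 pred 278.0 peak 278.0 185 u 0.2 
d64 z0.134 row 235 pred 278.0 peak 277.2 154 u -1.8 
d70 z0.128 row 237 pred 278.0 peak 277.0 148 u -2.3 
d76 z0.122 row 239 pred 277.9 peak 277.0 148 u -2.3 [51, 53, 56, 55, 55, 72, 105, 139, 148, 138, 121, 87, 60, 55, 55, 55, 53]
d82 z0.116 row 240 pred 277.9 peak 277.0 149 u -2.3 [53, 49, 52, 52, 60, 71, 106, 137, 149, 137, 115, 85, 59, 56, 52, 53, 53]
d88 z0.110 row 242 pred 277.9 peak 277.0 147 u -2.4 [52, 50, 53, 51, 58, 68, 106, 139, 147, 137, 115, 83, 58, 57, 54, 54, 51]
d94 z0.104 row 244 pred 277.9 peak 277.2 141 u -1.9 [53, 55, 50, 57, 54, 65, 95, 128, 141, 137, 113, 82, 61, 56, 52, 53, 59]
d100 z0.098 row 246 pred 277.9 peak 278.6 132 u 1.6 [55, 51, 51, 51, 53, 54, 77, 111, 132, 129, 104, 70, 51, 54, 56, 73, 117]
d106 z0.092 row 247 pred 277.9 peak 285.0 153 u 17.4 [54, 53, 51, 50, 50, 58, 78, 106, 126, 124, 97, 70, 60, 54, 64, 99, 153]
d112 z0.086 row 249 pred 277.9 peak 280.9 184 u 7.2 [55, 56, 51, 58, 72, 96, 129, 158, 174, 174, 160, 140, 115, 80, 80, 123, 184]
```

Call:
step_arm(
  rows=[
    [[-1,0.22,-0.04,0,0,0,0],[-1,0,0,-1,0,0,0],[-1,0,0,-1,0,0,0],[-1,0,0,-0.5,0,0,0],[-1,0,0,-0.3,0,0,0],[-1,0,0,0,0,0,0]],
  ],
)

```text
clock: 72.62
tool_pos: [0.4905, 0.0509, 0.1133]
orientation: [-89.7, -0.4, 147.7]
force: [-0.2, -0.5, 0.3]
opening: 0.0172
```

Call:
step_arm(
  rows=[
    [[-1,0,0,-0.4,0,0,0],[-1,0,0,-0.4,0,0,0],[-1,0,0,0,0,0,0]],
  ],
)

```text
clock: 73.0
tool_pos: [0.4905, 0.0509, 0.1052]
orientation: [-89.7, -0.4, 147.7]
force: [-0.1, 0.4, 0.4]
opening: 0.0173
```

Call:
step_arm(
  rows=[
    [[-1,0,0,-0.5,0,0,0],[-1,0,0,-0.5,0,0,0],[-1,0,0,0,0,0,0]],
  ],
)

```text
clock: 73.38
tool_pos: [0.4906, 0.0511, 0.0951]
orientation: [-89.8, -0.4, 147.7]
force: [0.6, 1.8, -1.9]
opening: 0.0172
```

Call:
step_arm(
  rows=[
    [[-1,0.02,0.04,-0.6,0,0,0],[-1,0,0,-0.6,0,0,0],[-1,0,0,-0.4,0,0,0],[-1,0,0,0,0,0,0]],
  ],
)

```text
clock: 73.88
tool_pos: [0.4906, 0.0513, 0.0791]
orientation: [-89.7, -0.4, 147.7]
force: [1.2, 1.2, -1.7]
opening: 0.0172
```

Call:
step_arm(
  rows=[
    [[-1,0,0,-0.3,0,0,0],[-1,0,0,-0.2,0,0,0],[-1,0,0,0,0,0,0]],
  ],
)

```text
clock: 74.25
tool_pos: [0.4907, 0.0513, 0.0744]
orientation: [-89.7, -0.4, 147.7]
force: [0.4, 0.3, -1.3]
opening: 0.0172
```

Call:
step_arm(
  rows=[
    [[-1,0,0,-0.2,0,0,0],[-1,0,0,0,0,0,0]],
  ],
)

```text
clock: 74.5
tool_pos: [0.4907, 0.0513, 0.0724]
orientation: [-89.7, -0.4, 147.7]
force: [1.0, 0.8, -1.6]
opening: 0.0175
```

Call:
step_arm(
  rows=[
    [[-1,0,0,-0.2,0,0,0],[-1,0,0,0,0,0,0]],
  ],
)

```text
clock: 74.75
tool_pos: [0.4907, 0.0513, 0.0704]
orientation: [-89.7, -0.4, 147.7]
force: [0.4, 1.5, -1.2]
opening: 0.017
```

Call:
step_arm(
  rows=[
    [[-1,0,0,-0.2,0,0,0],[-1,0,0,0,0,0,0]],
  ],
)

```text
clock: 75.0
tool_pos: [0.4907, 0.0513, 0.0684]
orientation: [-89.7, -0.4, 147.7]
force: [0.1, 0.8, -0.7]
opening: 0.017
```

Call:
step_arm(
  rows=[
    [[-1,0,0,-0.1,0,0,0],[-1,0,0,0,0,0,0]],
  ],
)

```text
clock: 75.25
tool_pos: [0.4911, 0.0513, 0.0681]
orientation: [-89.8, -0.4, 147.7]
force: [-1.2, 0.9, 4.3]
opening: 0.017
```

Blue is on the strap. Releasing, then green.

Call:
step_arm(
  rows=[
    [[0.2,0,0,0.2,0,0,0],[0.2,0,0,0,0,0,0],[0.2,0,0,0,0,0,0],[0.2,0,0,0,0,0,0],[0.2,0,0,0,0,0,0],[0.2,0,0,3,0,0,0],[0.2,0,0,4,0,0,0],[0.2,0,0,3,0,0,0],[0.2,0,0,0,0,0,0]],
  ],
)

```text
clock: 76.38
tool_pos: [0.4923, 0.0519, 0.172]
orientation: [-90.0, -0.2, 147.7]
force: [-0.1, 0.3, -0.8]
opening: 0.0525
```

Call:
step_arm(
  rows=[
    [[0.2,0.67,2.96,0,0,0,-8.6],[0.2,0.67,2.96,0,0,0,-8.6],[0.2,0.67,2.96,0,0,0,-8.6],[0.2,0.67,2.96,0,0,0,-8.6],[0.2,0.67,2.96,0,0,0,-8.6],[0.2,0.67,2.96,0,0,0,-8.6],[0.2,0.67,2.96,0,0,0,-8.6],[0.2,0.67,2.96,0,0,0,-8.6],[0.2,0.67,2.96,0,0,0,-8.6],[0.2,0.67,2.96,0,0,0,-8.3],[0.2,0,0,0,0,0,0],[0.2,0,0,0,0,0,0]],
  ],
)

```text
clock: 77.88
tool_pos: [0.5572, 0.3468, 0.1684]
orientation: [-89.7, -0.3, 62.1]
force: [-1.0, 0.0, -0.7]
opening: 0.0525
```

Call:
step_arm(
  rows=[
    [[0.2,0.08,0.08,-4,0,0,0],[0.2,0,0,-3,0,0,0],[0.2,0,0,-2.3,0,0,0],[0.2,0,0,-2,0,0,0],[0.2,0,0,0,0,0,0],[-1,0,0,0,0,0,0],[-1,0,0,0,0,0,0],[-1,0,0,0,0,0,0],[-1,0,0,0,0,0,0],[-1,0,0,0,0,0,0],[-1,0,0,0,0,0,0],[-1,0,0,0,0,0,0]],
  ],
)

```text
clock: 79.38
tool_pos: [0.5587, 0.3484, 0.0569]
orientation: [-89.8, -0.4, 62.0]
force: [-2.2, 0.3, 4.0]
opening: 0.017
```

Call:
step_arm(
  rows=[
    [[-1,0,0,0.5,0,0,0],[-1,0,0,1,0,0,0],[-1,0,0,1.5,0,0,0],[-1,0,0,2,0,0,0],[-1,0,0,2,0,0,0],[-1,0,0,1.5,0,0,0],[-1,0,0,1,0,0,0],[-1,0,0,0.5,0,0,0],[-1,0,0,0.5,0,0,0],[-1,0,0,0,0,0,0]],
  ],
)

```text
clock: 80.62
tool_pos: [0.5586, 0.3482, 0.1615]
orientation: [-89.7, -0.4, 62.0]
force: [-0.5, 0.1, -1.3]
opening: 0.0173
```

Call:
step_arm(
  rows=[
    [[-1,-0.03,-0.2,0,0,0,0.6],[-1,-0.06,-0.45,0,0,0,1.2],[-1,-0.1,-0.7,0,0,0,1.8],[-1,-0.13,-0.9,0,0,0,2.4],[-1,-0.16,-1.12,0,0,0,3.1],[-1,-0.16,-1.12,0,0,0,3.1],[-1,-0.16,-1.12,0,0,0,3.1],[-1,-0.16,-1.12,0,0,0,3.1],[-1,-0.16,-1.12,0,0,0,3.1],[-1,-0.16,-1.12,0,0,0,3.1],[-1,-0.16,-1.12,0,0,0,3.1],[-1,-0.16,-1.12,0,0,0,3.1]],
  ],
)

```text
clock: 82.12
tool_pos: [0.5424, 0.2353, 0.1614]
orientation: [-89.7, -0.4, 93.0]
force: [-0.3, -0.7, -0.7]
opening: 0.0173
```

Call:
step_arm(
  rows=[
    [[-1,-0.16,-1.12,0,0,0,3.1],[-1,-0.16,-1.12,0,0,0,3.1],[-1,-0.16,-1.12,0,0,0,3.1],[-1,-0.16,-1.12,0,0,0,3.1],[-1,-0.16,-1.12,0,0,0,3.1],[-1,-0.16,-1.12,0,0,0,3.1],[-1,-0.16,-1.12,0,0,0,3.1],[-1,-0.16,-1.12,0,0,0,3.1],[-1,-0.16,-1.12,0,0,0,3.1],[-1,-0.16,-1.12,0,0,0,3.1],[-1,-0.16,-1.12,0,0,0,3.1],[-1,-0.16,-1.12,0,0,0,3.1]],
  ],
)

```text
clock: 83.62
tool_pos: [0.5231, 0.101, 0.1615]
orientation: [-89.7, -0.4, 130.2]
force: [-0.9, 0.1, -0.7]
opening: 0.0173
```

Call:
step_arm(
  rows=[
    [[-1,-0.16,-1.12,0,0,0,3.1],[-1,-0.16,-1.12,0,0,0,3.1],[-1,-0.16,-1.12,0,0,0,3.1],[-1,-0.16,-1.12,0,0,0,3.1],[-1,-0.14,-0.9,0,0,0,2.4],[-1,-0.1,-0.7,0,0,0,1.8],[-1,-0.07,-0.45,0,0,0,1.2],[-1,0,-0.1,0,0,0,0],[-1,0,0,-1,0,0,0],[-1,0,0,-1,0,0,0],[-1,0,0,0,0,0,0],[-1,0,0,0,0,0,0]],
  ],
)

```text
clock: 85.12
tool_pos: [0.5139, 0.0354, 0.1414]
orientation: [-89.7, -0.4, 147.8]
force: [-0.0, -0.2, -0.8]
opening: 0.0172
```

```bash
python3 -c "
from pl import *
look('s23',(.5134,.0365))"
```

```text
[0.5141 0.0354 0.1416] [-89.7  -0.4 147.8] 0.017317507980676345 [ 0.1 -0.5  0. ]
d40 z0.158 row 223 pred 290.7 peak 292.6 190 u 4.7 
d46 z0.152 row 225 pred 290.6 peak 292.8 186 u 5.3 
d52 z0.146 row 227 pred 290.6 peak 293.1 185 u 6.2 
d58 z0.140 row 229 pred 290.5 peak 292.3 156 u 4.4 
d64 z0.134 row 231 pred 290.4 peak 291.0 152 u 1.3 
d70 z0.128 row 233 pred 290.4 peak 290.9 149 u 1.2 
d76 z0.122 row 234 pred 290.3 peak 290.9 147 u 1.3 [60, 62, 59, 59, 60, 58, 80, 112, 142, 147, 134, 119, 103, 95, 99, 106, 111]
d82 z0.116 row 236 pred 290.3 peak 290.9 144 u 1.4 [53, 59, 55, 58, 59, 58, 83, 117, 143, 144, 134, 116, 97, 92, 99, 99, 104]
d88 z0.110 row 238 pred 290.2 peak 290.8 147 u 1.4 [55, 57, 52, 53, 56, 58, 79, 113, 140, 147, 129, 106, 82, 70, 67, 67, 69]
d94 z0.104 row 240 pred 290.2 peak 290.7 140 u 1.4 [54, 53, 56, 55, 54, 52, 70, 99, 134, 140, 121, 91, 67, 53, 54, 65, 89]
d100 z0.098 row 241 pred 290.1 peak 295.0 150 u 12.4 [54, 55, 50, 55, 57, 58, 69, 98, 130, 137, 116, 86, 64, 60, 71, 112, 150]
d106 z0.092 row 243 pred 290.1 peak 297.8 228 u 19.7 [52, 54, 50, 55, 55, 59, 72, 97, 120, 130, 113, 84, 66, 86, 145, 208, 228]
d112 z0.086 row 245 pred 290.0 peak 297.5 229 u 19.2 [51, 53, 56, 80, 102, 138, 165, 176, 182, 175, 153, 121, 96, 113, 177, 225, 229]
```

Call:
step_arm(
  rows=[
    [[-1,-0.14,0.16,0,0,0,0],[-1,0,0,-1,0,0,0],[-1,0,0,-1,0,0,0],[-1,0,0,-0.5,0,0,0],[-1,0,0,-0.3,0,0,0],[-1,0,0,0,0,0,0]],
  ],
)

```text
clock: 85.92
tool_pos: [0.5124, 0.0369, 0.1133]
orientation: [-89.7, -0.4, 147.8]
force: [-1.0, -0.2, -1.0]
opening: 0.0173
```

Call:
step_arm(
  rows=[
    [[-1,0,0,-0.4,0,0,0],[-1,0,0,-0.4,0,0,0],[-1,0,0,0,0,0,0]],
  ],
)

```text
clock: 86.3
tool_pos: [0.5126, 0.037, 0.1053]
orientation: [-89.8, -0.4, 147.8]
force: [1.1, 0.9, -0.5]
opening: 0.0174
```

Call:
step_arm(
  rows=[
    [[-1,0,0,-0.5,0,0,0],[-1,0,0,-0.5,0,0,0],[-1,0,0,0,0,0,0]],
  ],
)

```text
clock: 86.68
tool_pos: [0.5127, 0.0372, 0.0951]
orientation: [-89.8, -0.4, 147.8]
force: [2.6, 1.5, -2.2]
opening: 0.0173
```

Call:
step_arm(
  rows=[
    [[-1,0.06,0,-0.6,0,0,0],[-1,0,0,-0.6,0,0,0],[-1,0,0,-0.5,0,0,0],[-1,0,0,-0.3,0,0,0],[-1,0,0,0,0,0,0]],
  ],
)

```text
clock: 87.3
tool_pos: [0.5129, 0.0369, 0.0751]
orientation: [-89.7, -0.4, 147.8]
force: [2.1, 1.8, -2.5]
opening: 0.0176
```

Call:
step_arm(
  rows=[
    [[-1,0,0,-0.2,0,0,0],[-1,0,0,-0.1,0,0,0],[-1,0,0,0,0,0,0]],
  ],
)

```text
clock: 87.68
tool_pos: [0.513, 0.0369, 0.0725]
orientation: [-89.8, -0.4, 147.8]
force: [1.5, 1.5, -1.6]
opening: 0.0173
```

Call:
step_arm(
  rows=[
    [[-1,0,0,-0.2,0,0,0],[-1,0,0,0,0,0,0]],
  ],
)

```text
clock: 87.92
tool_pos: [0.513, 0.0369, 0.0703]
orientation: [-89.7, -0.4, 147.8]
force: [0.8, 1.7, -1.9]
opening: 0.0174
```

Call:
step_arm(
  rows=[
    [[-1,0,0,-0.1,0,0,0],[-1,0,0,0,0,0,0]],
  ],
)

```text
clock: 88.18
tool_pos: [0.5131, 0.0369, 0.0695]
orientation: [-89.8, -0.4, 147.8]
force: [0.8, 0.7, -0.4]
opening: 0.0176
```

Call:
step_arm(
  rows=[
    [[-1,0,0,-0.1,0,0,0],[-1,0,0,0,0,0,0]],
  ],
)

```text
clock: 88.42
tool_pos: [0.5136, 0.0369, 0.0693]
orientation: [-89.8, -0.4, 147.8]
force: [-0.9, 0.9, 7.7]
opening: 0.0175
```

Call:
step_arm(
  rows=[
    [[-1,0,0,-0.1,0,0,0],[-1,0,0,0,0,0,0]],
  ],
)

```text
clock: 88.68
tool_pos: [0.514, 0.0368, 0.0691]
orientation: [-89.8, -0.3, 147.9]
force: [-1.1, 0.9, 12.7]
opening: 0.0173
```

Green is on the strap. Releasing, then yellow.

Call:
step_arm(
  rows=[
    [[0.2,0,0,0.2,0,0,0],[0.2,0,0,0,0,0,0],[0.2,0,0,0,0,0,0],[0.2,0,0,0,0,0,0],[0.2,0,0,0,0,0,0],[0.2,0,0,3,0,0,0],[0.2,0,0,4,0,0,0],[0.2,0,0,3,0,0,0],[0.2,0,0,0,0,0,0]],
  ],
)

```text
clock: 89.8
tool_pos: [0.5146, 0.0374, 0.1721]
orientation: [-90.0, -0.2, 147.8]
force: [0.4, -0.1, -0.5]
opening: 0.0529
```

Call:
step_arm(
  rows=[
    [[0.2,0.6,3.38,0,0,0,-8.6],[0.2,0.6,3.38,0,0,0,-8.6],[0.2,0.6,3.38,0,0,0,-8.6],[0.2,0.6,3.38,0,0,0,-8.6],[0.2,0.6,3.38,0,0,0,-8.6],[0.2,0.6,3.38,0,0,0,-8.6],[0.2,0.6,3.38,0,0,0,-8.6],[0.2,0.6,3.38,0,0,0,-8.6],[0.2,0.6,3.38,0,0,0,-8.6],[0.2,0.6,3.38,0,0,0,-8.5],[0.2,0,0,0,0,0,0],[0.2,0,0,0,0,0,0]],
  ],
)

```text
clock: 91.3
tool_pos: [0.5725, 0.3744, 0.1684]
orientation: [-89.7, -0.3, 62.0]
force: [0.3, -0.4, -0.2]
opening: 0.0526
```

Call:
step_arm(
  rows=[
    [[0.2,0,0,-4,0,0,0],[0.2,0,0,-3,0,0,0],[0.2,0,0,-2.3,0,0,0],[0.2,0,0,-2,0,0,0],[0.2,0,0,0,0,0,0],[-1,0,0,0,0,0,0],[-1,0,0,0,0,0,0],[-1,0,0,0,0,0,0],[-1,0,0,0,0,0,0],[-1,0,0,0,0,0,0],[-1,0,0,0,0,0,0],[-1,0,0,0,0,0,0]],
  ],
)

```text
clock: 92.8
tool_pos: [0.573, 0.3753, 0.0569]
orientation: [-89.7, -0.4, 61.9]
force: [-3.6, 1.9, 5.7]
opening: 0.0172
```

Call:
step_arm(
  rows=[
    [[-1,0,0,0.5,0,0,0],[-1,0,0,1,0,0,0],[-1,0,0,1.5,0,0,0],[-1,0,0,2,0,0,0],[-1,0,0,2,0,0,0],[-1,0,0,1.5,0,0,0],[-1,0,0,1,0,0,0],[-1,0,0,0.5,0,0,0],[-1,0,0,0.5,0,0,0],[-1,0,0,0,0,0,0]],
  ],
)

```text
clock: 94.05
tool_pos: [0.5731, 0.3749, 0.1615]
orientation: [-89.8, -0.4, 61.9]
force: [-0.5, -0.3, -0.8]
opening: 0.0172
```

Call:
step_arm(
  rows=[
    [[-1,-0.02,-0.25,0,0,0,0.6],[-1,-0.05,-0.5,0,0,0,1.2],[-1,-0.07,-0.75,0,0,0,1.8],[-1,-0.1,-1,0,0,0,2.4],[-1,-0.12,-1.27,0,0,0,3.1],[-1,-0.12,-1.27,0,0,0,3.1],[-1,-0.12,-1.27,0,0,0,3.1],[-1,-0.12,-1.27,0,0,0,3.1],[-1,-0.12,-1.27,0,0,0,3.1],[-1,-0.12,-1.27,0,0,0,3.1],[-1,-0.12,-1.27,0,0,0,3.1],[-1,-0.12,-1.27,0,0,0,3.1]],
  ],
)

```text
clock: 95.55
tool_pos: [0.5609, 0.2475, 0.1614]
orientation: [-89.7, -0.4, 92.9]
force: [0.4, 0.4, 0.0]
opening: 0.0172
```

Call:
step_arm(
  rows=[
    [[-1,-0.12,-1.27,0,0,0,3.1],[-1,-0.12,-1.27,0,0,0,3.1],[-1,-0.12,-1.27,0,0,0,3.1],[-1,-0.12,-1.27,0,0,0,3.1],[-1,-0.12,-1.27,0,0,0,3.1],[-1,-0.12,-1.27,0,0,0,3.1],[-1,-0.12,-1.27,0,0,0,3.1],[-1,-0.12,-1.27,0,0,0,3.1],[-1,-0.12,-1.27,0,0,0,3.1],[-1,-0.12,-1.27,0,0,0,3.1],[-1,-0.12,-1.27,0,0,0,3.1],[-1,-0.12,-1.27,0,0,0,3.1]],
  ],
)

```text
clock: 97.05
tool_pos: [0.5464, 0.0952, 0.1615]
orientation: [-89.7, -0.4, 130.1]
force: [-0.5, -0.5, -0.2]
opening: 0.0174
```

Call:
step_arm(
  rows=[
    [[-1,-0.12,-1.27,0,0,0,3.1],[-1,-0.12,-1.27,0,0,0,3.1],[-1,-0.12,-1.27,0,0,0,3.1],[-1,-0.12,-1.27,0,0,0,3.1],[-1,-0.1,-1,0,0,0,2.4],[-1,-0.08,-0.75,0,0,0,1.8],[-1,-0.05,-0.5,0,0,0,1.2],[-1,0,-0.15,0,0,0,0],[-1,0,0,-1,0,0,0],[-1,0,0,-1,0,0,0],[-1,0,0,0,0,0,0],[-1,0,0,0,0,0,0]],
  ],
)

```text
clock: 98.55
tool_pos: [0.5397, 0.0212, 0.1414]
orientation: [-89.7, -0.4, 147.7]
force: [0.2, 0.6, -0.9]
opening: 0.0173
```

```bash
python3 -c "
from pl import *
look('s24',(.5388,.0204))"
```

```text
[0.5398 0.0213 0.1416] [-89.8  -0.4 147.7] 0.017273958284567254 [-0.  -0.  -0.9]
d40 z0.158 row 219 pred 303.3 peak 306.1 182 u 7.0 
d46 z0.152 row 221 pred 303.1 peak 307.4 183 u 10.6 
d52 z0.146 row 223 pred 303.0 peak 306.7 167 u 9.2 
d58 z0.140 row 225 pred 302.9 peak 303.0 153 u 0.3 
d64 z0.134 row 227 pred 302.8 peak 302.8 150 u -0.2 
d70 z0.128 row 229 pred 302.7 peak 302.6 146 u -0.3 
d76 z0.122 row 230 pred 302.6 peak 302.6 146 u -0.0 [92, 92, 97, 97, 105, 108, 114, 127, 143, 146, 130, 117, 112, 112, 110, 104, 92]
d82 z0.116 row 232 pred 302.5 peak 302.3 144 u -0.5 [93, 94, 96, 103, 109, 114, 120, 135, 144, 144, 128, 111, 111, 111, 110, 107, 113]
d88 z0.110 row 234 pred 302.4 peak 302.7 142 u 0.8 [89, 94, 99, 106, 113, 110, 118, 130, 142, 142, 127, 113, 111, 111, 108, 107, 120]
d94 z0.104 row 236 pred 302.3 peak 303.0 139 u 1.9 [81, 87, 92, 101, 102, 108, 109, 123, 139, 135, 124, 114, 110, 108, 108, 106, 119]
d100 z0.098 row 237 pred 302.2 peak 304.7 132 u 6.4 [74, 80, 82, 84, 91, 91, 98, 113, 132, 132, 118, 107, 104, 104, 106, 111, 130]
d106 z0.092 row 239 pred 302.1 peak 309.9 190 u 20.3 [57, 55, 55, 54, 60, 67, 77, 100, 120, 114, 95, 81, 82, 93, 124, 169, 190]
d112 z0.086 row 241 pred 302.0 peak 306.3 212 u 11.3 [55, 56, 74, 110, 147, 169, 184, 196, 199, 185, 160, 137, 106, 102, 141, 190, 212]
```

Call:
step_arm(
  rows=[
    [[-1,-0.1,-0.02,0,0,0,0],[-1,0,0,-1,0,0,0],[-1,0,0,-1,0,0,0],[-1,0,0,-0.5,0,0,0],[-1,0,0,-0.3,0,0,0],[-1,0,0,0,0,0,0]],
  ],
)

```text
clock: 99.35
tool_pos: [0.5385, 0.0209, 0.1133]
orientation: [-89.7, -0.4, 147.7]
force: [0.1, -0.8, -1.0]
opening: 0.0172
```

Call:
step_arm(
  rows=[
    [[-1,0,0,-0.4,0,0,0],[-1,0,0,-0.4,0,0,0],[-1,0,0,0,0,0,0]],
  ],
)

```text
clock: 99.72
tool_pos: [0.5385, 0.021, 0.1052]
orientation: [-89.7, -0.4, 147.7]
force: [0.3, -0.7, -1.2]
opening: 0.0175
```

Call:
step_arm(
  rows=[
    [[-1,0,0,-0.5,0,0,0],[-1,0,0,-0.5,0,0,0],[-1,0,0,0,0,0,0]],
  ],
)

```text
clock: 100.1
tool_pos: [0.5387, 0.0212, 0.0951]
orientation: [-89.8, -0.4, 147.7]
force: [-0.0, 1.6, -1.5]
opening: 0.0175
```

Call:
step_arm(
  rows=[
    [[-1,0,0,-0.6,0,0,0],[-1,0,0,-0.6,0,0,0],[-1,0,0,-0.5,0,0,0],[-1,0,0,-0.3,0,0,0],[-1,0,0,0,0,0,0]],
  ],
)

```text
clock: 100.72
tool_pos: [0.5386, 0.0211, 0.0752]
orientation: [-89.8, -0.4, 147.7]
force: [2.3, 2.6, -2.9]
opening: 0.0177
```

Call:
step_arm(
  rows=[
    [[-1,0,0,-0.2,0,0,0],[-1,0,0,-0.1,0,0,0],[-1,0,0,0,0,0,0]],
  ],
)

```text
clock: 101.1
tool_pos: [0.5387, 0.021, 0.0726]
orientation: [-89.8, -0.4, 147.7]
force: [1.8, 2.7, -0.8]
opening: 0.0173
```

Call:
step_arm(
  rows=[
    [[-1,0,0,-0.2,0,0,0],[-1,0,0,0,0,0,0]],
  ],
)

```text
clock: 101.35
tool_pos: [0.5388, 0.0209, 0.0707]
orientation: [-89.8, -0.4, 147.7]
force: [1.0, 1.4, 2.4]
opening: 0.0173
```

Call:
step_arm(
  rows=[
    [[-1,0,0,-0.1,0,0,0],[-1,0,0,0,0,0,0]],
  ],
)

```text
clock: 101.6
tool_pos: [0.5392, 0.0208, 0.0705]
orientation: [-89.8, -0.3, 147.7]
force: [-0.5, 2.0, 8.6]
opening: 0.0174
```

All contact heights follow the strap's taper. Releasing, retreating and checking.

Call:
step_arm(
  rows=[
    [[0.2,0,0,0.2,0,0,0],[0.2,0,0,0,0,0,0],[0.2,0,0,0,0,0,0],[0.2,0,0,0,0,0,0],[0.2,0,0,0,0,0,0],[0.2,0,0,3,0,0,0],[0.2,0,0,4,0,0,0],[0.2,0,4,3,0,0,0],[0.2,0,6,0,0,0,0],[0.2,0,6,0,0,0,0],[0.2,0,6,0,0,0,0],[0.2,0,0,0,0,0,0]],
  ],
)

```text
clock: 103.1
tool_pos: [0.5383, 0.2445, 0.1709]
orientation: [-89.7, -0.4, 147.9]
force: [-0.1, -0.8, -0.1]
opening: 0.0524
```

Run:
```python
from m import *
S=snap("scene","s30");T=snap("top","t30"); print(ctrl.get_obs()["tool_pos"])
a=cv2.resize(S[195:295,225:345],None,fx=4,fy=5,interpolation=cv2.INTER_CUBIC); b=cv2.resize(T[185:265,255:320],None,fx=4.8,fy=6.25,interpolation=cv2.INTER_CUBIC)
cv2.imwrite("pics/c15.png",np.hstack([a,b]))
for k,r,(lo,hi) in (("red",39,([0,140,90],[6,255,255])),("yellow",69,COL["yellow"]),("green",99,COL["green"]),("blue",129,COL["blue"])):
    p=np.array([.5966,-.0172])-r*1e-3*U+r/168*.0014*V
    print(k,"tip24 grip/top px",proj("scene",[[*p,.124],[*p,.148]]).round(1).tolist(),[(x,c.tolist()) for x,c,_ in cents(S,(255,190,335,260),lo,hi,8)[:3]])
```

```text
[0.53814386 0.24147718 0.17106601]
red tip24 grip/top px [[314.8, 225.9], [315.4, 218.6]] [(np.int32(86), [312.9, 225.9]), (np.int32(19), [311.5, 245.3])]
yellow tip24 grip/top px [[302.7, 229.8], [303.2, 222.5]] [(np.int32(84), [300.4, 230.5]), (np.int32(58), [300.9, 247.5])]
green tip24 grip/top px [[290.5, 233.8], [290.7, 226.5]] [(np.int32(95), [287.8, 234.9]), (np.int32(51), [288.9, 252.3])]
blue tip24 grip/top px [[278.0, 237.8], [278.0, 230.6]] [(np.int32(191), [312.3, 251.8]), (np.int32(95), [276.1, 239.9]), (np.int32(78), [276.1, 256.9])]
```

View pics/c15.png

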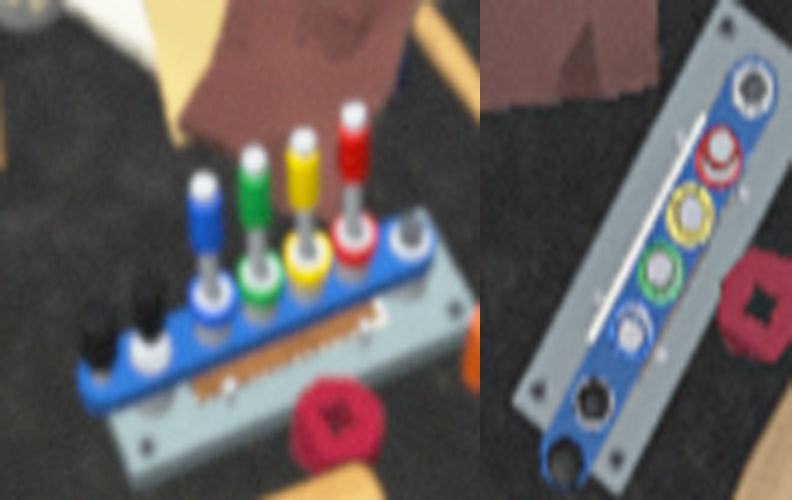

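All four punches stand upright in their own tubes, with the pin in its bush, and the strap is still in the nest. Grip rows match a tip about 24 mm above the bench to within 2 px.

```bash
python3 -c "
from plant import ctrl
print(ctrl.close_job())"
```

```text
the job is handed in; nothing more can be done
None
```

The jig is ready for the hammer, and I handed the job in at about 103 s, within the 210 s limit. The strap lies in the nest and the guide arm is swung over it and pinned. All four punches (red, blue, green, yellow, in that order) are down in the tubes of their own colour.

**Last checks**
- **Strap:** it met the pad at the right height and lies parallel to the jig. It sits about 2.5 mm off centre both ways by camera, just inside the 3 mm play; I did not nudge it further.
- **Pin:** a light press found its top at about 96 mm, against 97 mm when home.
- **Punches:** each met the strap, and the contact heights follow the strap's taper. In the last pictures they stand upright, with the grip heights within about 2 px of what is expected.

**What went wrong or disagreed**
- **Tool height:** the real fingertips were about 37 mm above the reported tool position, so my first tries at the strap closed on nothing. I found the offset by touch.
- **Strap probing:** that probing reached about 35 N on the fingertips, and the strap seems to have shifted 5–8 mm lengthwise. I corrected for that before placing it.
- **Pin carrying:** it swung 17° in the grip and touched the top of the knob at about 9 N. I tilted the tool to bring it upright.
- **Joint limit:** joint 3 reached its range limit near the end of the pin insertion, so I released the pin there and it settled home.

I did not check the bystander objects one by one; I did not knowingly touch any of them.

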